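# Close a split casting mould with its toggle latch

## Robot

A 7-joint arm with a two-finger parallel gripper is mounted at the origin on a cart in front of the work surface, level with it; the furniture and walls round the work are solid. World frame = base frame: x ahead of the robot, y to its left, z up, the work surface at z = 0. Lengths are in m, angles in rad, forces in N, time in s.
With the tool pointing down it reaches from about 0.425 to 0.925 m from the base axis. Payload 6.8 kg.
Tool frame: the origin (TCP) lies midway between the tips of the shut fingers; the grasp point (between the pads) lies 19 mm behind it; z points along the fingers, y is the direction in which the jaws open and shut (so a half turn about z gives the same grasp; the last joint's range is limited). The gripper opens to 85 mm and grips with 20 to 120 N. Pads are 22 mm wide; open, the fingers measure 114 mm over their backs; the gripper's body (76 mm by 85 mm) begins 54 mm behind the grasp point. The pads swing forward as they close: fully open they stand 13 mm farther back than shut.
Start: joints at [1.164, 0.477, 0.022, 1.555, -0.011, 1.109, -0.083], TCP at [0.199, -0.645, 0.231] pointing down, gripper open.
Joint ranges: [-2.96, 2.96], [-0.34, 2.1], [-1.41, 1.46], [0.24, 2.44], [-1.37, 4.51], [0.17, 1.92], [-2.96, 2.96]. Speed limits (rad/s): [2.39, 2.39, 3.14, 3.14, 3.14, 3.14, 3.14].

## Interface

Orientations are given as a unit quaternion [w, x, y, z].
In Python, from station import status, eyes, workorder gives the robot as it stands. The module is installed in compiled form; this text tells all that it offers.
- The arm moves only by the shell command python3 -m jog 'ROWS' [FORCE]. ROWS is text: rows parted by semicolons, each of 7 numbers parted by spaces: the shift along the tool's x, y, z in m, then the turn, a rotation vector about the tool's x, y, z in degrees, then the finger opening in m, from 0 to 0.0854. In form: dx dy dz rx ry rz jaw; .... A call has 1 to 5 rows; each row is the pose to reach, as a shift and turn from the pose commanded when the call began, along the tool's axes at that moment; what a row does not reach only later rows make up. A row lasts 1/10 s, in which the tool goes at most 50 mm and 8.59 degrees, less where a joint would pass 70% of its speed; a pose out of reach is approached as far as the arm can. A call with a gripper value outside its range is refused whole. The fingers move at their own pace and stop on an object; FORCE is the grip in N (left out, the last holds). Time passes only in rows, so rows that repeat a pose let the fingers close. It gives the time, the measured TCP pose, the force and the opening at its end, in the units of the state.
- status.get_obs(): the state, without advancing time (a new reading comes with each control period).
- eyes.read_camera(name): name is "scene" or "top" or "wrist"; returns a dict with "image" (384x512x3 uint8, red, green, blue), "intrinsics" (3x3 intrinsics, pixels), "k1" (the pictures are not rectified: a ray, as slopes to the right and down, at radius r is drawn at 1 + k1 r^2 times it, then the intrinsics apply), "position" and "orientation" of the camera in the world. Camera axes: x right, y up, looking along -z (the intrinsics and any distortion apply to the point x, -y, -z); pixel columns grow to the right and rows downward; lengths in m; the calibration is good to about 2 mm. A picture is of the moment at which its call begins. There is no depth.
- workorder.hand_in(): hands the job in, once; it reports no verdict.
The state is a dict: "t": time; "q": joint angles; "joint_vel": joint speeds; "joint_torque": joint torques, N m; "eef_pos": TCP position; "tool_rot": TCP orientation; "contact_force": force on the tool from outside, world axes, zero at the start; "torque": the same for the moment, N m; "gripper_width": opening from 0.0 (shut) to 1.0 (fully open).
Only numpy, scipy, OpenCV 4.12 (cv2) and the standard library are available. Lean on these libraries where they do the work, as an engineer would, in place of code of your own. Each camera call takes 0.05 s, during which the arm holds its last target.

## Task

Lift the loose half of the small casting mould out of its wooden stand, set it down upright on the bench, then take it by its other two sides and press it into the mould's pocket, parting face against the brass sprung ejector plate and keeper post uppermost, until it sits flat on the base. Then swing the wire loop over so that its crossbar lies behind the keeper post, and push the lever back and down past its toggle point, fully home, so that the latch holds the halves shut. Leave the vial, the eraser and the sherd where they are.

Things in the scene. Friction and masses are not known exactly. Their poses are not given: they have to be found in the camera images.
- mould: Fixed part of the mould on a grey base plate (x -104..78, y +-42, z 0..10 mm); it cannot move. Origin on the underside, below the parting face of the fixed half; x points from the fixed half to the pocket for the loose half, z up. Fixed aluminium half: x -62..0, y +-27, z 10..48. With the latch closed the loose half's centre is near x 30.
- pocket (a point): Point on the pocket floor where the centre of the loose half's underside rests when the ejector pushes it against the sill (mould x 34, y 0, z 10 mm). Pocket open on top: side rails with inner faces at y +-27.5, tops at z 22; end sill x 62..68, its top at z 36.
- ejector_face (a point): Middle of the front of the brass ejector plate (mould y +-16, z 34..48, upper edge rounded). Free, it stands at mould x 10; pressed towards -x it springs back to x 0 (about 2 N to start, 8 N when flush). The 56 mm half fits between it and the sill only with the plate pressed back over 4 mm (parting face between x 0 and 6).
- half: Loose mould half: aluminium block 56 (x) x 50 (y) x 38 (z) mm, about 0.42 kg, origin at the centre of its underside, z up; parting face with a round grey disc at its -x end, steel keeper on top. In the stand its y sides are covered: grip it there across its 56 mm length. In the pocket there is room only to grip it across its 50 mm width.
- keeper (a point): Foot of the +x side of the keeper post, where the loop's crossbar must bear: 8 mm along +x from the half's middle, 42.5 mm above its underside. Post 12 mm wide (y), 6 mm thick, leaning 8 degrees to +x, its top 55 mm above the half's underside; it stands on a plate (half's x -6..22, y +-9) 2 mm thick.
- stand: Fixed wooden stand that holds the loose half at the start, axes as the half's. Origin at the centre of its underside. Floor 68 x 74 mm, 6 mm thick; two cheeks with inner faces at y +-28, 9 mm thick, 58 mm long, tops at z 44 (level with the half's top); small corner lips at the x ends to z 12, with a 34 mm gap between them.
- pivot (a point): Axis of the lever on the mould (mould x -42, y 0, z 58 mm); it runs along the mould's y.
- lever (a joint): Lever angle, rad, 0 to 2.094. The handle points 80 degrees + this angle above the mould's +x: 0.17 is upright, 2.094 fully home (towards -x, 20 degrees below level). Handle 58 mm long from the pivot; black grip 20 mm wide, 8 mm thick, 26 to 58 mm out. It stays where it is left. With the loop hooked it pulls the half in; toggle point near 1.8, a few newtons at the grip.
- lever_grip (a point): Point on the grip to push on, 45 mm from the pivot, on the face that looks to the pocket (mould +x) when the lever stands up, and up when the lever is home.
- loop_pin (a point): Pin on the lever, 18 mm from the pivot along the handle, about which the wire loop swings (axis along the mould's y).
- loop (a joint): Loop angle to the lever, rad, 0 to 4.45. The loop points from its pin at 120 degrees + lever - loop above the mould's +x: near 0 it leans back over the lever, and it grows as the loop swings over to the pocket. It swings freely and falls to the side it leans to.
- loop_bar (a point): Middle of the inner edge of the loop's crossbar, 97.2 mm from the loop pin. The loop is a steel frame of 5 mm bars, 32 mm wide outside, 22 mm inside. Hooked, the crossbar lies on the half's top plate behind (+x of) the keeper post.
- loop_tab (a point): Point to pinch on the loop's finger tab, 127.2 mm from the loop pin. The tab goes on outward from the middle of the crossbar, 14 mm wide (mould y), 5 mm thick; its round end is 13 mm beyond this point.
- vial: Bystander: vial with blue cap, 28 mm across, 52 mm tall; origin at the centre of its underside.
- eraser: Bystander: blue and white eraser 20 x 46 x 12 mm.
- sherd: Bystander: brown pottery sherd 56 x 46 x 11 mm.
Mind the look-alikes: they are no part of the job. There is more than one size of the half; the one meant has the size given above.

How it is judged:
On the way, in this order (a step that is already met when the one before it is completed fails the run):
1. The loose half stands upright on the bench, let go (height (world z) of half below 0.004 m and angle between half's own z axis and vertical below 0.06 rad and contact force between the fingers and half below 0.05 N), for 0.2 s.
2. The loose half sits in the pocket, flat on the base, between ejector and sill, let go (z of half in the frame of mould between 0.008 and 0.0125 m and y of half in the frame of mould between -0.005 and 0.005 m and angle between the x axis of half and the x axis of mould, either way round below 0.15 rad and angle between half's own z axis and vertical below 0.06 rad and x of keeper in the frame of mould above 0.034 m and contact force between the fingers and half below 0.05 N), for 0.2 s.
3. The loop's crossbar lies behind the keeper post (z of half in the frame of mould between 0.008 and 0.0125 m and y of half in the frame of mould between -0.005 and 0.005 m and angle between the x axis of half and the x axis of mould, either way round below 0.15 rad and angle between half's own z axis and vertical below 0.06 rad and x of keeper in the frame of mould above 0.034 m and x of loop_bar in the frame of half between 0.0055 and 0.027 m and z of loop_bar in the frame of half between 0.037 and 0.0505 m and y of loop_bar in the frame of half between -0.01 and 0.01 m), for 0.2 s.
At the end, for the whole second after the job is handed in: Lever home past its toggle point (over 1.95 of 2.09 rad); crossbar behind the keeper post, within 19 mm of it and below its top; loose half upright and flat in the pocket, parting face within 4.5 mm of the fixed half; all at rest (all of step 3 and x of half in the frame of mould between 0.0265 and 0.0325 m and value of joint lever above 1.95 rad and velocity of joint lever between -0.1 and 0.1 rad/s and linear speed of half below 0.02 m/s); the robot touches nothing.
It fails at once if The vial is moved by more than 30 mm or knocked over (distance of vial from where it was at the start of the episode above 0.03 m or angle between vial's own z axis and vertical above 0.5 rad).
It fails at once if The eraser is moved by more than 30 mm (distance of eraser from where it was at the start of the episode above 0.03 m).
It fails at once if The sherd is moved by more than 30 mm (distance of sherd from where it was at the start of the episode above 0.03 m).
It also fails if it takes over 72 s, if anything falls off the work surface, if the arm or the gripper's body presses on something with over 40 N, if the wrist force passes 120 N, or if a joint passes its speed limit or range.

## Working session

There is one attempt and no reset: what is moved stays moved. The work goes in short steps, Python scripts to look and compute and a shell command to move; the robot and the scene stay as the last step left them, time stands still between calls to the robot, and variables do not carry over. Pictures are saved under pics/ and viewed, and the job is handed in when it is done.

```bash
ls; mkdir -p pics; cat > h.py <<'E'
import numpy as np, cv2
from station import status, eyes, workorder
from scipy.spatial.transform import Rotation as R
def rot(q): return R.from_quat([q[1],q[2],q[3],q[0]]).as_matrix()
def shot(name,fn=None):
    c=eyes.read_camera(name); 
    if fn: cv2.imwrite('pics/'+fn+'.png',c['image'][:,:,::-1]); np.save('pics/'+fn+'.npy',c,allow_pickle=True)
    return c
def load(fn): return np.load('pics/'+fn+'.npy',allow_pickle=True).item()
def ray(c,u,v):
    K=np.array(c['intrinsics']);x=(u-K[0,2])/K[0,0];y=(v-K[1,2])/K[1,1]
    a,b=x,y
    for _ in range(30):
        s=1+c['k1']*(a*a+b*b);a,b=x/s,y/s
    return np.array(c['position']),rot(c['orientation'])@np.array([a,-b,-1])
def atz(c,u,v,z):
    p,d=ray(c,u,v);return p+d*(z-p[2])/d[2]
def proj(c,P):
    P=np.atleast_2d(P);K=np.array(c['intrinsics'])
    q=(P-np.array(c['position']))@rot(c['orientation'])
    a=q[:,0]/-q[:,2];b=-q[:,1]/-q[:,2];s=1+c['k1']*(a*a+b*b)
    return np.stack([K[0,0]*a*s+K[0,2],K[1,1]*b*s+K[1,2]],1)
E
python3 - <<'E'
from h import *
for n in ['scene','top','wrist']:
    c=shot(n,n+'0');print(n,c['intrinsics'],c['k1'],c['position'],c['orientation'])
print(status.get_obs())
E
```

```text
pics
scene [[385.3501466    0.         258.82908177]
 [  0.         385.3501466  194.93613688]
 [  0.           0.           1.        ]] -0.12913452811055615 [0.14080929 0.38390389 0.49042684] [-0.2002015  -0.12667757  0.53514606  0.81085809]
top [[360.20117057   0.         256.90945657]
 [  0.         360.20117057 188.09851962]
 [  0.           0.           1.        ]] -0.04438163089923056 [ 0.36179533 -0.30245034  0.95810387] [-0.6942384  -0.0686282   0.04898947  0.71478895]
wrist [[309.7591828    0.         260.96028597]
 [  0.         309.7591828  190.73800295]
 [  0.           0.           1.        ]] 0.011123771035246748 [ 0.26461697 -0.62587095  0.37326836] [ 0.79716558 -0.10740624  0.08020052 -0.58869246]
{'t': 0.15, 'q': array([ 1.16389811,  0.47763588,  0.02234819,  1.55619277, -0.0115292 ,
        1.1092963 , -0.08309572]), 'joint_vel': array([-0.00114796, -0.00259822, -0.00104147, -0.00486603, -0.0001549 ,
       -0.00102691,  0.00119072]), 'joint_torque': array([ 3.57672878e-03, -5.96923506e+01,  1.61076486e+00, -2.81490523e+01,
        1.27746884e-02,  6.51725539e-03,  8.56609290e-06]), 'eef_pos': array([ 0.19857282, -0.64466588,  0.23054521]), 'tool_rot': array([-6.88125488e-04,  9.88859856e-01,  1.48847884e-01, -1.40606419e-04]), 'contact_force': array([ 0.02048821,  0.6470625 , -0.72868338]), 'torque': array([0.00851432, 0.0074281 , 0.01448533]), 'gripper_width': 1.0021982158381697}
```

View pics/scene0.png

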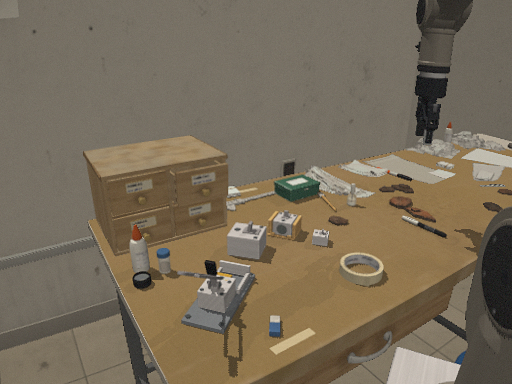

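View pics/top0.png

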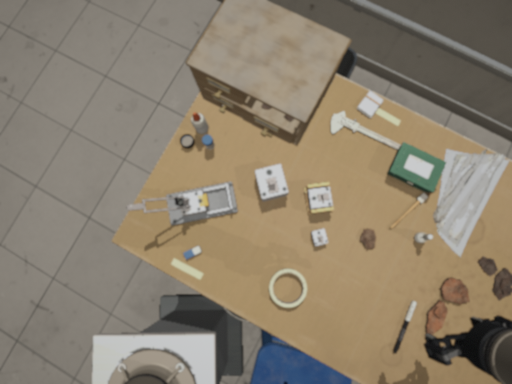

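View pics/wrist0.png

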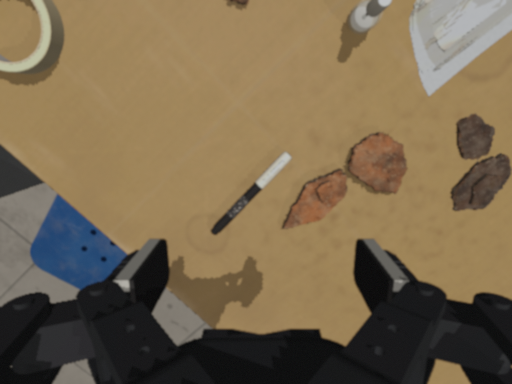

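```bash
python3 - <<'E'
from h import *
c=load('top0')['image'][:,:,::-1]
cv2.imwrite('pics/t1.png',cv2.resize(c[120:270,120:345],None,fx=3.5,fy=3.5,interpolation=cv2.INTER_CUBIC))
c=load('scene0')['image'][:,:,::-1]
cv2.imwrite('pics/s1.png',cv2.resize(c[190:345,120:350],None,fx=3.4,fy=3.4,interpolation=cv2.INTER_CUBIC))
c=load('top0')
for n,u,v in [('stand',319,197),('mould',203,203),('lookal',271,182),('vialcap',207,141),('eraser',192,253),('sherd?',368,238),('cabinetcorner',298,135),('left',115,240)]:
    print(n,atz(c,u,v,0.04 if n in('stand','mould','lookal','vialcap') else 0))
E
```

```text
stand [ 0.48832624 -0.4375668   0.04      ]
mould [ 0.48193215 -0.13868543  0.04      ]
lookal [ 0.53137329 -0.31585128  0.04      ]
vialcap [ 0.64769256 -0.14958649  0.04      ]
eraser [ 0.35498285 -0.10187453  0.        ]
sherd? [ 0.38118393 -0.56607679  0.        ]
cabinetcorner [ 0.66827305 -0.39532319  0.        ]
left [0.39399941 0.10715905 0.        ]
```

View pics/t1.png

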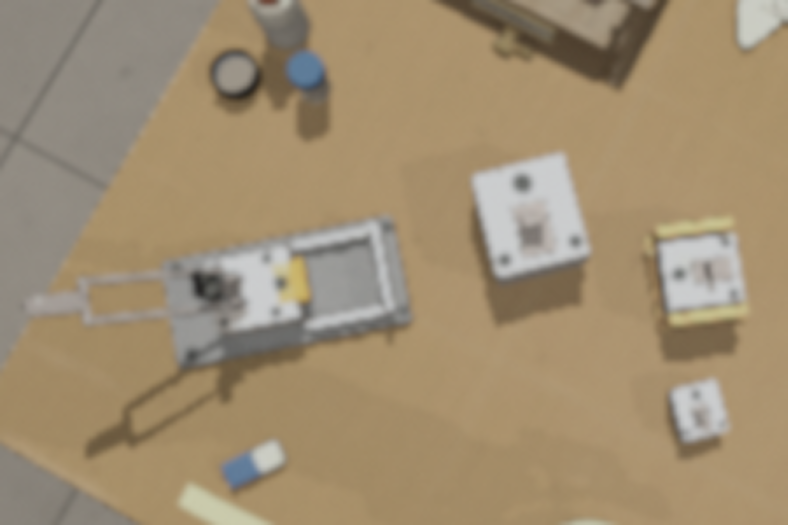

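View pics/s1.png

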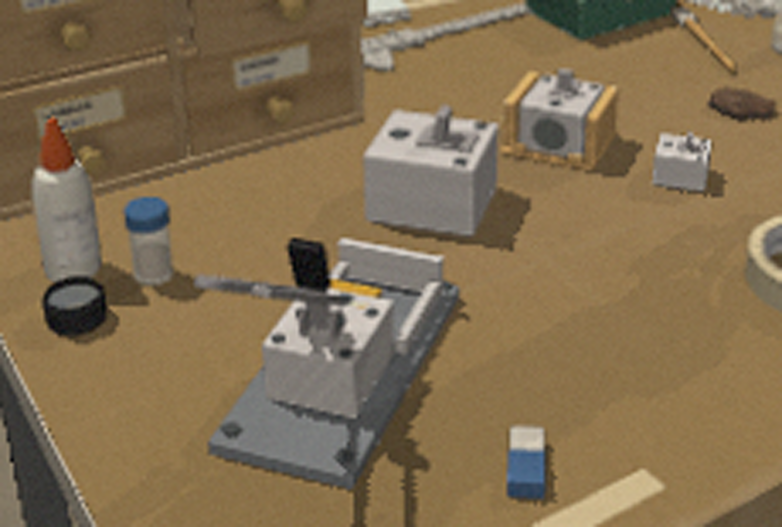

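```bash
python3 -m jog '0.045 -0.019 0 0 0 0 0.085; 0.09 -0.038 0 0 0 0 0.085; 0.135 -0.057 0 0 0 0 0.085; 0.18 -0.076 0 0 0 0 0.085; 0.225 -0.095 0 0 0 0 0.085'; python3 -m jog '0.043 -0.018 0 0 0 0 0.085; 0.043 -0.018 0 0 0 0 0.085; 0.043 -0.018 0 0 0 0 0.085'
python3 - <<'E'
from h import *
c=shot('wrist','w1');print(c['position'],status.get_obs()['eef_pos'],status.get_obs()['tool_rot'])
cv2.imwrite('pics/w1b.png',cv2.resize(c['image'][:,:,::-1],(800,600),interpolation=cv2.INTER_CUBIC))
E
```

```text
t: 0.65
eef_pos: [0.3869, -0.4865, 0.2312]
tool_rot: [-0.0, 0.989, 0.149, -0.0]
contact_force: [0.1, -1.0, 0.8]
gripper_width: 0.992
t: 0.95
eef_pos: [0.4227, -0.4569, 0.231]
tool_rot: [-0.0, 0.989, 0.151, -0.0]
contact_force: [-0.0, -0.7, -0.2]
gripper_width: 0.996
[ 0.48867502 -0.43781632  0.37386042] [ 0.42109613 -0.45842092  0.23103381] [-1.46595459e-05  9.88845739e-01  1.48942580e-01 -4.61334544e-04]
```

View pics/w1b.png

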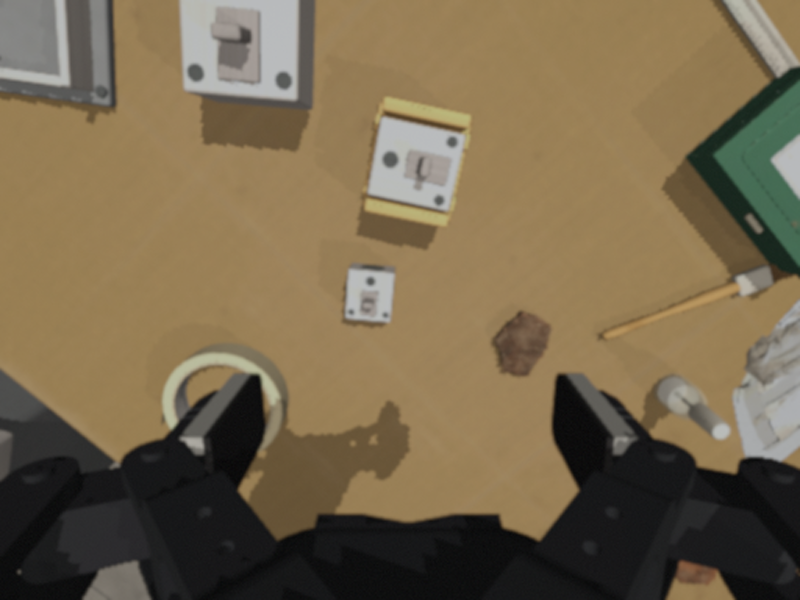

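```bash
python3 - <<'E'
from h import *
c=load('w1');i=c['image'][:,:,::-1]
cv2.imwrite('pics/w1c.png',cv2.resize(i[55:150,225:310],None,fx=6,fy=6,interpolation=cv2.INTER_CUBIC))
print([atz(c,u/1.5625-.3,v/1.5625-.3,.044) for u,v in [(380,116),(468,134),(448,211),(367,192)]])
c=load('top0');i=c['image'][:,:,::-1]
cv2.imwrite('pics/t2.png',cv2.resize(i[175:235,120:245],None,fx=6.4,fy=6.4,interpolation=cv2.INTER_CUBIC))
E
```

```text
[array([ 0.51206279, -0.41151386,  0.044     ]), array([ 0.51848761, -0.46882952,  0.044     ]), array([ 0.46813791, -0.47213255,  0.044     ]), array([ 0.46394529, -0.41663593,  0.044     ])]
```

View pics/w1c.png

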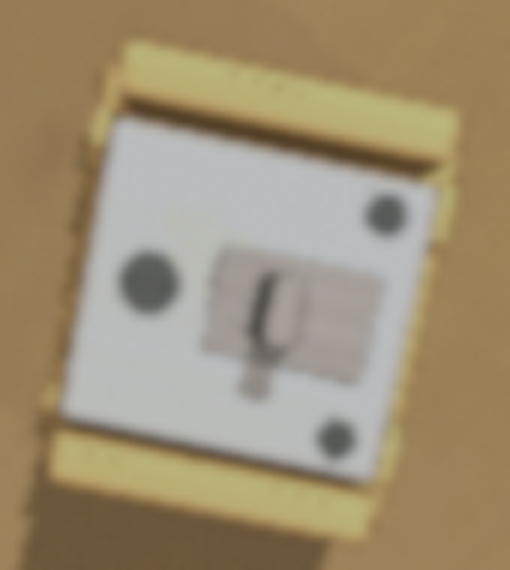

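View pics/t2.png

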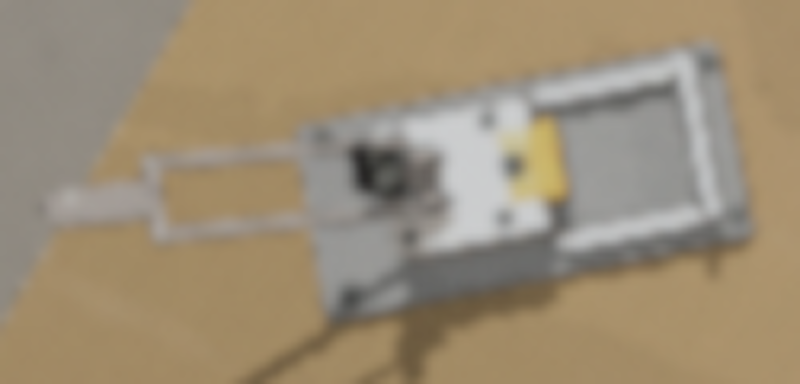

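```bash
cat >> h.py <<'E'
from scipy.optimize import least_squares
def T2(p,P):
    P=np.asarray(P,float);c,s=np.cos(p[2]),np.sin(p[2])
    return np.stack([p[0]+c*P[:,0]-s*P[:,1],p[1]+s*P[:,0]+c*P[:,1],P[:,2]],1)
def fit(obs,p0):
    # obs: list of (cam, model pts m, pix)
    f=lambda p:np.concatenate([(proj(c,T2(p,m))-u).ravel() for c,m,u in obs])
    r=least_squares(f,p0,loss='soft_l1');return r.x,f(r.x).reshape(-1,2)
E
python3 - <<'E'
from h import *
c=load('w1')
u=(np.array([(118,116),(438,182),(375,482),(63,418)])+.5)/6-.5+[225,55]
m=np.array([(-28,25,44),(28,25,44),(28,-25,44),(-28,-25,44)])/1e3
p,r=fit([(c,m,u)],[.49,-.44,-1.5]);print('half',p,np.degrees(p[2]),r.round(2).tolist())
u=(np.array([(128,42),(460,110),(360,538),(50,485)])+.5)/6-.5+[225,55]
m=np.array([(-29,37,44),(29,37,44),(29,-37,44),(-29,-37,44)])/1e3
p,r=fit([(c,m,u)],[.49,-.44,-1.5]);print('stand',p,np.degrees(p[2]),r.round(2).tolist())
c=load('top0')
u=(np.array([(302,128),(708,42),(750,238),(330,318),(530,98),(555,240),(405,255)])+.5)/6.4-.5+[120,175]
m=np.array([(-104,42,10),(78,42,10),(78,-42,10),(-104,-42,10),(0,27,48),(0,-27,48),(-62,-27,48)])/1e3
p,r=fit([(c,m,u)],[.48,-.14,-1.4]);print('mould',p,np.degrees(p[2]),r.round(2).tolist())
E
```

```text
half [ 0.49039913 -0.44257886 -1.46432476] -83.899628495917 [[-0.74, -0.02], [0.55, 0.47], [0.3, -0.25], [-0.17, -0.15]]
stand [ 0.49055537 -0.44266606 -1.46159945] -83.74347977884692 [[-1.22, -0.68], [0.64, -0.03], [1.51, 1.65], [-0.7, -0.1]]
mould [ 0.48827854 -0.14306117 -1.40483773] -80.49127269158689 [[-0.6, -0.32], [2.27, 0.0], [1.42, -0.03], [-0.24, 0.71], [-0.0, 0.02], [-0.39, -1.68], [-0.73, 0.66]]
```

```bash
python3 -m jog '0.035 0.003 0.03 0 0 5.5 0.085; 0.071 0.005 0.06 0 0 11 0.085; 0.071 0.005 0.1 0 0 11 0.085; 0.071 0.005 0.13 0 0 11 0.085; 0.071 0.005 0.13 0 0 11 0.085'; python3 -m jog '0 0 0 0 0 0 0.085'
python3 - <<'E'
from h import *
c=shot('wrist','w2');o=status.get_obs();print(o['eef_pos'],o['tool_rot'])
cv2.imwrite('pics/w2b.png',cv2.resize(c['image'][:,:,::-1],(800,600),interpolation=cv2.INTER_CUBIC))
E
```

```text
t: 1.5
eef_pos: [0.4865, -0.4416, 0.0964]
tool_rot: [-0.003, 0.999, 0.052, -0.004]
contact_force: [-0.8, 0.5, 0.3]
gripper_width: 0.996
t: 1.6
eef_pos: [0.4895, -0.4437, 0.1016]
tool_rot: [0.0, 0.999, 0.052, -0.001]
contact_force: [-0.2, 0.1, 0.2]
gripper_width: 0.996
[ 0.49054805 -0.44407947  0.10292247] [9.26431405e-04 9.98635195e-01 5.22166503e-02 5.56298025e-04]
```

View pics/w2b.png

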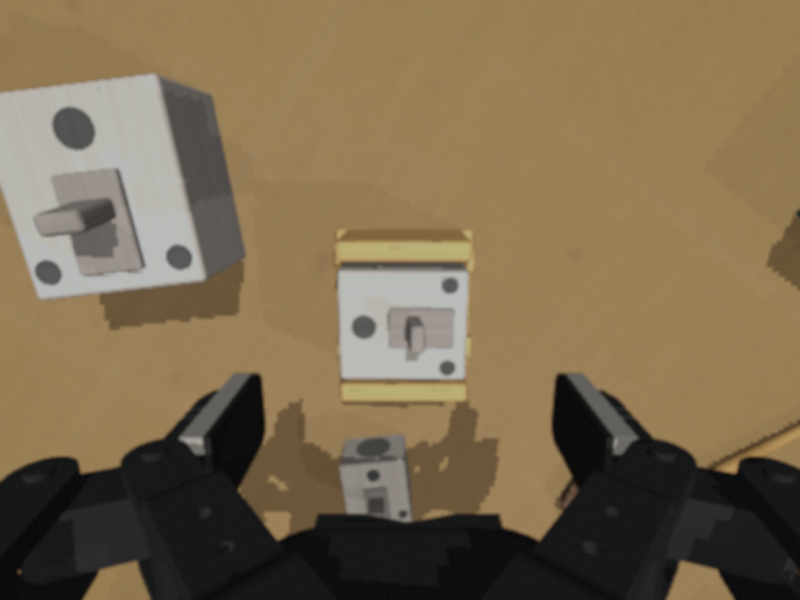

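```bash
python3 - <<'E'
from h import *
c=load('w2')
u=(np.array([(339,268),(468,269),(466,379),(344,380)])+.5)/1.5625-.5
m=np.array([(-28,25,44),(28,25,44),(28,-25,44),(-28,-25,44)])/1e3
p,r=fit([(c,m,u)],[.49,-.44,-1.5]);print('half',p,np.degrees(p[2]),r.round(2).tolist())
E
```

```text
half [ 0.49065897 -0.44301687 -1.46302076] -83.82491484093073 [[-0.82, 1.23], [1.45, 0.25], [0.58, -0.47], [-1.0, -0.8]]
```

```bash
python3 -m jog '0 -0.001 0.03 0 0 0 0.085; 0 -0.001 0.06 0 0 0 0.085; 0 -0.001 0.08 0 0 0 0.085; 0 -0.001 0.09 0 0 0 0.085; 0 -0.001 0.09 0 0 0 0.085'; python3 -m jog '0 0 0 0 0 0 0.045; 0 0 0 0 0 0 0.045;0 0 0 0 0 0 0.045;0 0 0 0 0 0 0.045;0 0 0 0 0 0 0.045' 50;python3 -m jog '0 0 0 0 0 0 0.045; 0 0 0 0 0 0 0.045'
```

```text
t: 2.15
eef_pos: [0.4907, -0.4418, 0.0118]
tool_rot: [0.0, 0.999, 0.053, 0.0]
contact_force: [-0.0, 0.1, -0.1]
gripper_width: 0.995
t: 2.65
eef_pos: [0.4919, -0.442, 0.0133]
tool_rot: [0.001, 0.999, 0.053, 0.001]
contact_force: [-1.1, 0.4, 6.3]
gripper_width: 0.65
t: 2.85
eef_pos: [0.4918, -0.4421, 0.0133]
tool_rot: [0.001, 0.999, 0.053, 0.001]
contact_force: [-0.8, 0.2, 5.9]
gripper_width: 0.648
```

```bash
python3 -m jog '0 0 -0.02 0 0 0 0.045; 0 0 -0.04 0 0 0 0.045; 0 0 -0.06 0 0 0 0.045;0 0 -0.08 0 0 0 0.045;0 0 -0.08 0 0 0 0.045'
python3 - <<'E'
from h import *
c=shot('wrist','w3');o=status.get_obs();print(o['eef_pos'],o['tool_rot'],o['contact_force'],o['q'])
cv2.imwrite('pics/w3b.png',cv2.resize(c['image'][:,:,::-1],(800,600),interpolation=cv2.INTER_CUBIC))
E
```

```text
t: 3.35
eef_pos: [0.4922, -0.4423, 0.0942]
tool_rot: [0.002, 0.999, 0.053, 0.002]
contact_force: [0.4, -0.4, -5.1]
gripper_width: 0.643
[ 0.49133543 -0.44153547  0.09231911] [8.00677315e-04 9.98574028e-01 5.33707721e-02 9.11015367e-04] [-0.03097274  0.1987447  -5.53609652] [ 0.66545017  0.59854228 -0.03897565  1.70156311  0.02960961  0.83963392
 -0.85048026]
```

View pics/w3b.png

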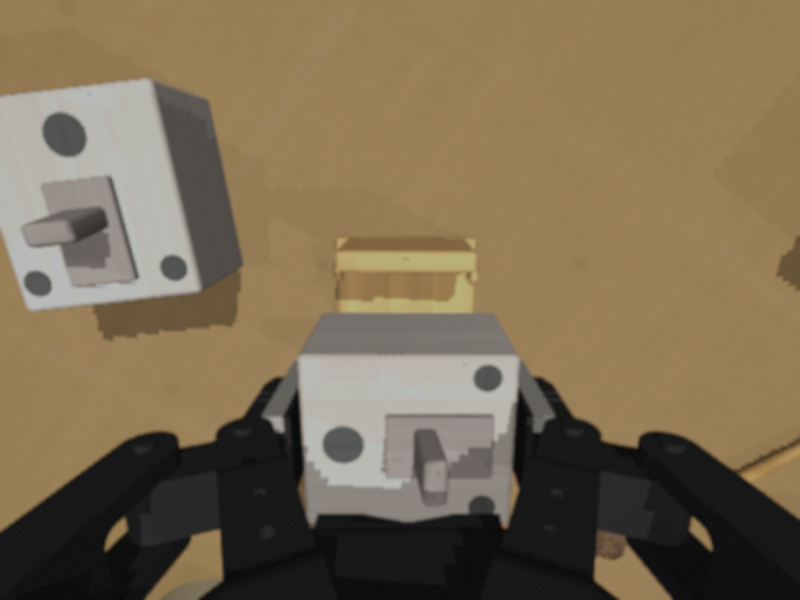

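```bash
python3 -m jog '-0.02 -0.033 0 0 0 0 0.045; -0.04 -0.066 0 0 0 0 0.045;-0.06 -0.099 0 0 0 0 0.045;-0.078 -0.131 0 0 0 0 0.045;-0.078 -0.131 0 0 0 0 0.045'; python3 -m jog '0 0 0.02 0 0 0 0.045; 0 0 0.04 0 0 0 0.045; 0 0 0.06 0 0 0 0.045;0 0 0.075 0 0 0 0.045;0 0 0.075 0 0 0 0.045';python3 -m jog '0 0 0.004 0 0 0 0.045; 0 0 0.006 0 0 0 0.045; 0 0 0.008 0 0 0 0.045; 0 0 0.008 0 0 0 0.045'
```

```text
t: 3.9
eef_pos: [0.394, -0.3137, 0.0891]
tool_rot: [-0.003, 0.998, 0.055, -0.004]
contact_force: [0.9, -0.7, -6.0]
gripper_width: 0.647
t: 4.4
eef_pos: [0.3974, -0.318, 0.0136]
tool_rot: [-0.002, 0.999, 0.053, -0.002]
contact_force: [-0.4, 0.0, -4.6]
gripper_width: 0.644
t: 4.8
eef_pos: [0.3995, -0.3193, 0.0086]
tool_rot: [0.0, 0.999, 0.053, 0.0]
contact_force: [0.4, 1.0, -4.5]
gripper_width: 0.643
```

```bash
python3 -m jog '0 0 0.001 0 0 0 0.045; 0 0 0.001 0 0 0 0.045; 0 0 0.001 0 0 0 0.045'; python3 -m jog '0 0 0.001 0 0 0 0.045; 0 0 0.001 0 0 0 0.045; 0 0 0.001 0 0 0 0.045'
```

```text
t: 5.1
eef_pos: [0.3994, -0.3192, 0.0074]
tool_rot: [0.0, 0.999, 0.053, 0.0]
contact_force: [0.9, -0.1, -4.6]
gripper_width: 0.648
t: 5.4
eef_pos: [0.3994, -0.3193, 0.0073]
tool_rot: [0.0, 0.999, 0.053, 0.0]
contact_force: [-2.9, 2.1, 6.9]
gripper_width: 0.643
```

```bash
python3 -m jog '0 0 0 0 0 0 0.085; 0 0 0 0 0 0 0.085; 0 0 0 0 0 0 0.085; 0 0 0 0 0 0 0.085; 0 0 0 0 0 0 0.085';python3 -m jog '0 0 -0.03 0 0 0 0.085; 0 0 -0.06 0 0 0 0.085; 0 0 -0.09 0 0 0 0.085; 0 0 -0.12 0 0 0 0.085; 0 0 -0.12 0 0 0 0.085'
python3 - <<'E'
from h import *
c=shot('wrist','w4');o=status.get_obs();print(o['eef_pos'],o['tool_rot'],o['contact_force'],o['q'])
cv2.imwrite('pics/w4b.png',cv2.resize(c['image'][:,:,::-1],(800,600),interpolation=cv2.INTER_CUBIC))
c=shot('scene','s4');cv2.imwrite('pics/s4b.png',cv2.resize(c['image'][190:345,120:350,::-1],None,fx=3.4,fy=3.4,interpolation=cv2.INTER_CUBIC))
E
```

```text
t: 5.9
eef_pos: [0.3993, -0.3192, 0.0063]
tool_rot: [0.0, 0.999, 0.053, 0.0]
contact_force: [-0.6, 0.4, -0.1]
gripper_width: 0.995
t: 6.4
eef_pos: [0.4015, -0.3208, 0.1301]
tool_rot: [0.002, 0.999, 0.053, 0.003]
contact_force: [0.7, -0.8, -0.4]
gripper_width: 0.992
[ 0.40047357 -0.32006214  0.12816666] [0.00131363 0.99857869 0.05325173 0.00176681] [ 0.74191622  0.04614801 -0.81987429] [ 0.60391529  0.34346825 -0.06190021  2.03556124  0.03053318  0.75900268
 -0.94068384]
```

View pics/w4b.png

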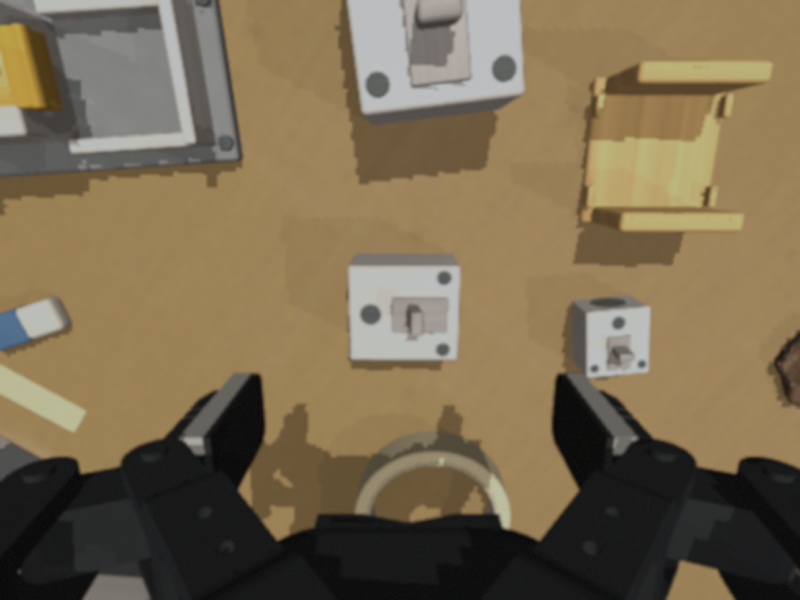

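View pics/s4b.png

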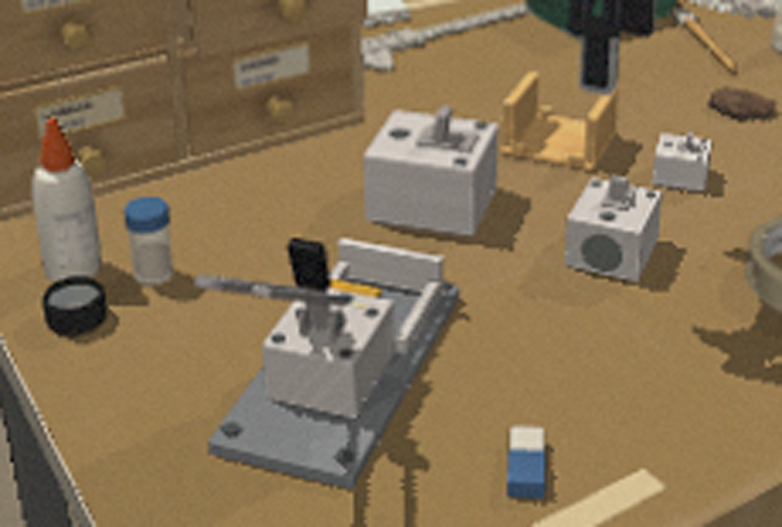

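```bash
python3 -m jog '0.02 -0.015 -0.03 0 0 -8.5 0.085; 0.04 -0.03 -0.06 0 0 -17 0.085; 0.065 -0.05 -0.09 0 0 -25.5 0.085; 0.085 -0.065 -0.09 0 0 -34 0.085; 0.105 -0.079 -0.09 0 0 -42.5 0.085';python3 -m jog '0 0 0 0 0 -8.5 0.085;0 0 0 0 0 -17 0.085;0 0 0 0 0 -25.5 0.085;0 0 0 0 0 -34 0.085;0 0 0 0 0 -42.5 0.085';python3 -m jog '0 0 0 0 0 -5 0.085;0 0 0 0 0 -5 0.085'
python3 - <<'E'
from h import *
c=shot('wrist','w5');o=status.get_obs();print(o['eef_pos'],o['tool_rot'],o['contact_force'],o['q'])
cv2.imwrite('pics/w5b.png',cv2.resize(c['image'][:,:,::-1],(800,600),interpolation=cv2.INTER_CUBIC))
E
```

```text
t: 7.0
eef_pos: [0.4959, -0.2283, 0.2158]
tool_rot: [-0.0, 0.91, 0.415, -0.0]
contact_force: [0.2, -0.3, -0.2]
gripper_width: 0.996
t: 7.5
eef_pos: [0.4944, -0.229, 0.2144]
tool_rot: [-0.002, 0.698, 0.716, -0.0]
contact_force: [-0.7, 0.5, 0.8]
gripper_width: 0.996
t: 7.7
eef_pos: [0.4944, -0.2292, 0.2146]
tool_rot: [-0.001, 0.668, 0.744, -0.0]
contact_force: [0.1, 0.7, -1.3]
gripper_width: 0.997
[ 0.49454846 -0.22923271  0.21481482] [-1.28338102e-03  6.69132667e-01  7.43141828e-01 -2.24303930e-04] [-0.12687879  0.08874687 -0.11599316] [ 0.6436745   0.3113896  -0.39297871  1.86214924  0.13922581  0.99739424
  0.2963712 ]
```

View pics/w5b.png

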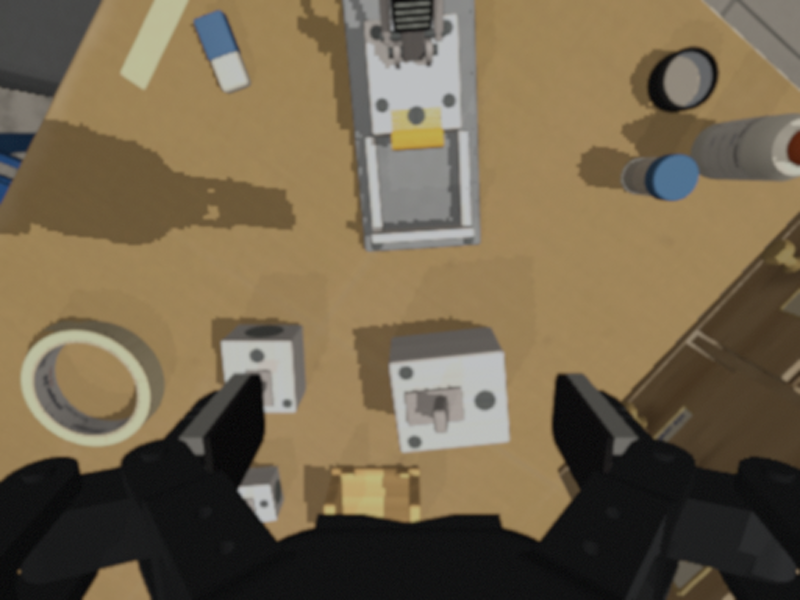

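```bash
python3 - <<'E'
from h import *
c=load('w5');i=c['image'][:,:,::-1]
cv2.imwrite('pics/w5c.png',cv2.resize(i[0:165,210:320],None,fx=5,fy=5,interpolation=cv2.INTER_CUBIC)[225:])
cv2.imwrite('pics/w5d.png',cv2.resize(i[195:280,135:200],None,fx=6,fy=6,interpolation=cv2.INTER_CUBIC))
E
```

```text
(no output)
```

View pics/w5c.png

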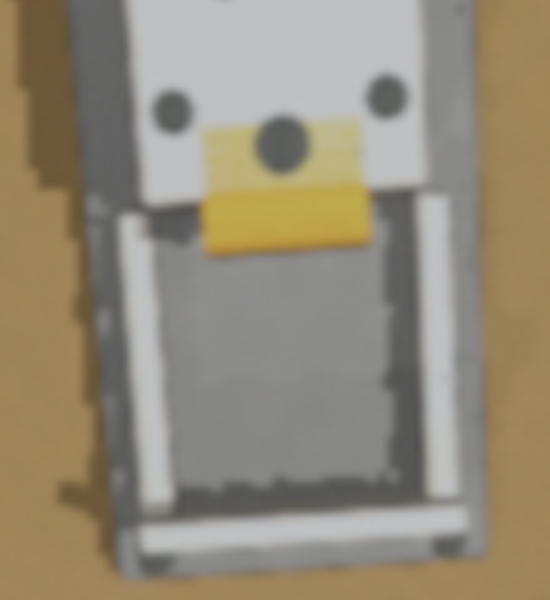

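View pics/w5d.png

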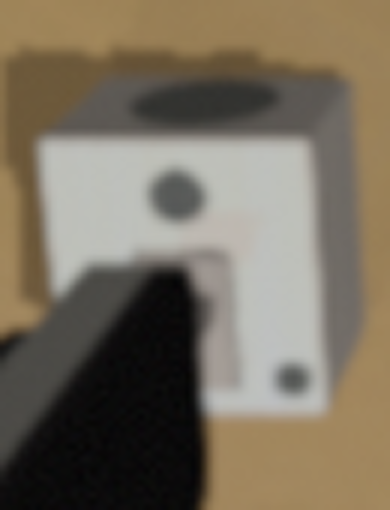

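```bash
python3 - <<'E'
from h import *
c=load('w5')
px=lambda a:(np.array(a)+.5)/5-.5+[210,45]
u=px([(145,207),(424,183),(122,580),(487,552)])
m=np.array([(0,-27,48),(0,27,48),(78,-42,10),(78,42,10)])/1e3
p,r=fit([(c,m,u)],[.49,-.14,-1.4]);print('mould',p,np.degrees(p[2]),r.round(2).tolist())
chk=np.array([(68,0,36),(62,0,36),(60,-27.5,22),(60,27.5,22),(10,-27.5,22),(10,27.5,22),(10,0,44)])/1e3
print(((proj(c,T2(p,chk))-[210,45]+.5)*5-.5).round())
c4=load('w4')
u4=(np.array([(349,267),(460,265),(458,359),(350,360)])+.5)/1.5625-.5
m=np.array([(-28,25,38),(28,25,38),(28,-25,38),(-28,-25,38)])/1e3
h,r=fit([(c4,m,u4)],[.4,-.32,-1.5]);print('half',h,np.degrees(h[2]),r.round(2).tolist())
u4=(np.array([(38,137),(310,137)])+.5)/6-.5+[135,195]
E
```

```text
mould [ 0.49147296 -0.14250312 -1.38908387] -79.58864307038415 [[-0.79, -0.52], [0.42, -0.25], [-0.37, 0.49], [0.78, 0.61]]
[[305. 542.]
 [303. 513.]
 [174. 505.]
 [429. 486.]
 [153. 263.]
 [418. 243.]
 [287. 249.]]
half [ 0.39794964 -0.32063758 -1.45996129] -83.64962005992186 [[-1.19, -0.71], [0.27, 0.17], [0.11, 0.36], [0.47, 0.15]]
```

```bash
python3 -m jog '-0.02 -0.026 0 0 0 0 0.085; -0.04 -0.053 0 0 0 0 0.085; -0.06 -0.08 0.03 0 0 0 0.085; -0.08 -0.105 0.07 0 0 0 0.085;-0.08 -0.105 0.1 0 0 0 0.085';python3 -m jog '0 0 0 0 0 0 0.085;0 0 0 0 0 0 0.085'
python3 - <<'E'
from h import *
c=shot('wrist','w6');o=status.get_obs();print(o['eef_pos'],o['tool_rot'],o['contact_force'],o['q'])
cv2.imwrite('pics/w6b.png',cv2.resize(c['image'][:,:,::-1],(800,600),interpolation=cv2.INTER_CUBIC))
E
```

```text
t: 8.25
eef_pos: [0.3947, -0.3234, 0.114]
tool_rot: [-0.001, 0.672, 0.741, -0.001]
contact_force: [-1.0, -0.6, 0.4]
gripper_width: 0.994
t: 8.45
eef_pos: [0.3999, -0.3195, 0.1163]
tool_rot: [-0.001, 0.669, 0.744, 0.0]
contact_force: [-0.1, -0.3, 0.8]
gripper_width: 0.996
[ 0.40082348 -0.31979131  0.11731838] [6.05294744e-04 6.68209876e-01 7.43972470e-01 3.98358225e-04] [1.03809277 0.43448322 0.47696991] [ 0.81728987  0.37962304 -0.32087411  2.02630427  0.16985224  0.75922787
  0.50145968]
```

View pics/w6b.png

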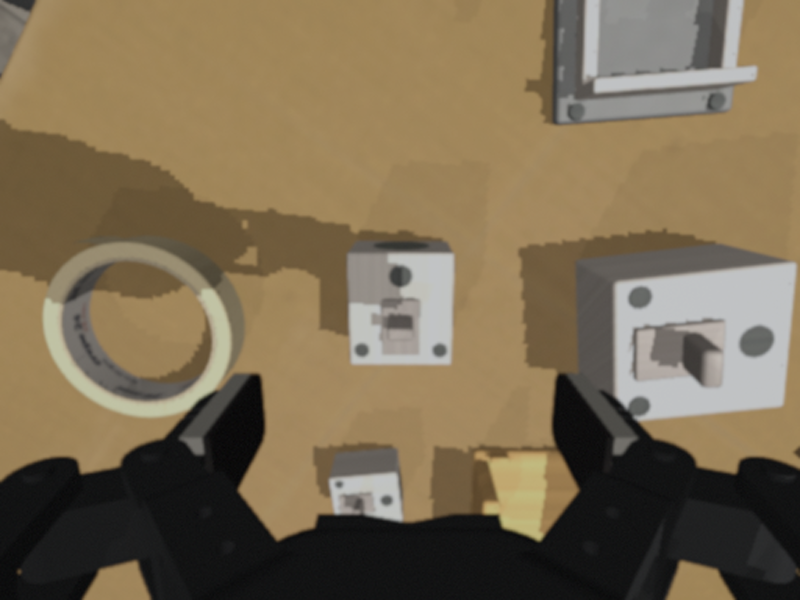

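```bash
python3 - <<'E'
from h import *
c4=load('w6')
u4=(np.array([(348,252),(453,252),(452,364),(351,365)])+.5)/1.5625-.5
m=np.array([(-28,-25,38),(-28,25,38),(28,25,38),(28,-25,38)])/1e3
h,r=fit([(c4,m,u4)],[.4,-.32,-1.5]);print('half',h,np.degrees(h[2]),r.round(2).tolist())
E
python3 -m jog '0 -0.001 0.04 0 0 0 0.085; 0 -0.001 0.07 0 0 0 0.085; 0 -0.001 0.09 0 0 0 0.085; 0 -0.001 0.103 0 0 0 0.085;0 -0.001 0.103 0 0 0 0.085'
```

```text
half [ 0.3981839  -0.32020046 -1.46002767] -83.65342367190932 [[-1.05, 0.16], [1.04, -0.16], [0.17, 0.21], [-0.17, -0.15]]
t: 9.0
eef_pos: [0.3991, -0.3198, 0.0132]
tool_rot: [-0.0, 0.668, 0.744, 0.0]
contact_force: [0.9, 0.5, 0.6]
gripper_width: 0.998
```

Centred within about 1 mm; close.

```bash
python3 -m jog '0 0 0 0 0 0 0.04; 0 0 0 0 0 0 0.04;0 0 0 0 0 0 0.04;0 0 0 0 0 0 0.04;0 0 0 0 0 0 0.04' 50;python3 -m jog '0 0 0 0 0 0 0.04; 0 0 0 0 0 0 0.04';python3 -m jog '0 0 -0.03 0 0 0 0.04; 0 0 -0.06 0 0 0 0.04;0 0 -0.09 0 0 0 0.04;0 0 -0.12 0 0 0 0.04;0 0 -0.12 0 0 0 0.04'
python3 - <<'E'
from h import *
c=shot('wrist','w7');o=status.get_obs();print(o['eef_pos'],o['tool_rot'],o['contact_force'],o['torque'])
cv2.imwrite('pics/w7b.png',cv2.resize(c['image'][:,:,::-1],(800,600),interpolation=cv2.INTER_CUBIC))
E
```

```text
t: 9.5
eef_pos: [0.3987, -0.3209, 0.0147]
tool_rot: [0.001, 0.669, 0.744, -0.0]
contact_force: [-1.4, 0.7, 6.7]
gripper_width: 0.573
t: 9.7
eef_pos: [0.3987, -0.3209, 0.0147]
tool_rot: [0.001, 0.669, 0.744, -0.0]
contact_force: [-2.6, 0.8, 6.9]
gripper_width: 0.58
t: 10.2
eef_pos: [0.4005, -0.3217, 0.1373]
tool_rot: [0.004, 0.669, 0.744, 0.0]
contact_force: [1.9, -0.7, -5.1]
gripper_width: 0.575
[ 0.3992132  -0.32104584  0.13506766] [2.14154747e-03 6.68520655e-01 7.43690488e-01 8.09295905e-05] [ 0.09163723  0.42713536 -5.81169793] [0.00273189 0.05562597 0.00841702]
```

View pics/w7b.png

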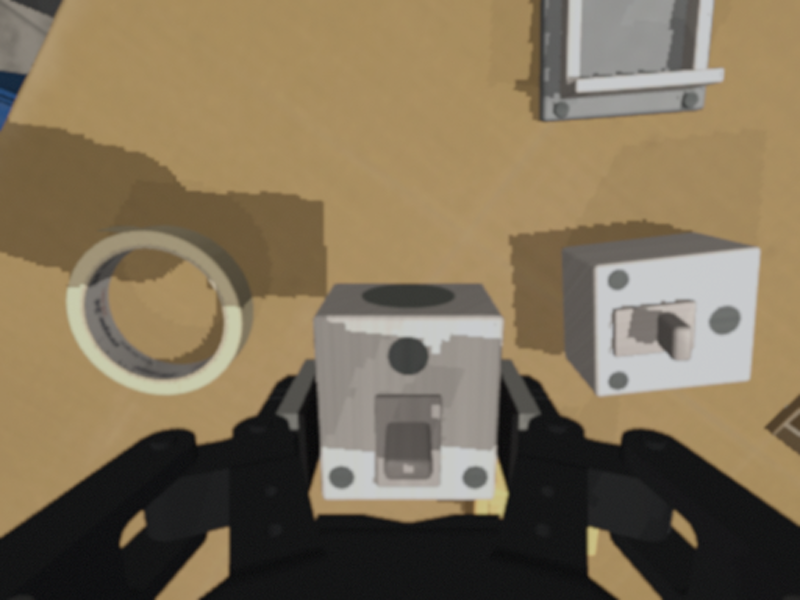

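```bash
python3 - <<'E'
from h import *
c=load('w7')
u=(np.array([(316,316),(502,316),(496,500),(324,501)])+.5)/1.5625-.5
z=.1204+.038
m=np.array([(-28,-25,0),(-28,25,0),(28,25,0),(28,-25,0)])/1e3+[0,0,z]
h,r=fit([(c,m,u)],[.4,-.32,-1.5]);print('half',h,np.degrees(h[2]),r.round(2).tolist())
d=h[:2]-np.array([0.3992,-0.32105]);e=np.array([np.cos(h[2]),np.sin(h[2])]);print('along x,y',d@e,d@[-e[1],e[0]])
E
```

```text
half [ 0.40248997 -0.32193466 -1.46173609] -83.75130853906214 [[-1.0, 1.17], [1.47, 0.59], [-0.76, -1.23], [0.53, -1.16]]
along x,y 0.001237494062619289 0.003174130436217018
```

```bash
python3 - <<'E'
from h import *
o=status.get_obs();print(o['eef_pos'],o['tool_rot'])
Rt=rot(o['tool_rot'])
c=shot('wrist','w8');print(c['position'],Rt.T@(c['position']-o['eef_pos']), R.from_matrix(Rt.T@rot(c['orientation'])).as_rotvec(degrees=True))
o=status.get_obs();print(o['eef_pos'],o['tool_rot'])
c7=load('w7');print(c7['position'])
for n,t in [('w1',(.42110,-.45842,.23103)),('w5',(.49455,-.22923,.21481)),('w6',(.40082,-.31979,.11732)),('w7',(.39921,-.32105,.13507))]:
  print(n,load(n)['position']-np.array(t))
for z in (.158,.16,.13): print(proj(c,np.array([[*o['eef_pos'][:2],z]]))*1.5625)
d=np.abs(c['image'].astype(int)-c7['image']).mean();print(d)
E
```

```text
[ 0.3992132  -0.32104584  0.13506766] [2.14154747e-03 6.68520655e-01 7.43690488e-01 8.09295905e-05]
[ 0.39333913 -0.2546252   0.27771254] [ 0.06622966  0.001636   -0.14284511] [119.00141642 119.05280484  16.10400331]
[ 0.39804912 -0.32032185  0.13344069] [ 4.09482025e-04  6.68486826e-01  7.43723861e-01 -1.19692583e-04]
[ 0.39419679 -0.25504579  0.27977304]
w1 [0.06757502 0.02060368 0.14283042]
w5 [-0.00524003  0.0658306   0.14272962]
w6 [-0.00633095  0.0661511   0.14193573]
w7 [-0.00501321  0.06600421  0.14470304]
[[398.05994237 411.66443471]]
[[397.94155694 415.32666731]]
[[399.41652977 369.68177318]]
3.2219679090711804
```

```bash
python3 -m jog '0.03 0.026 0 0 0 -1 0.04; 0.06 0.053 0 0 0 -2 0.04;0.09 0.08 0 0 0 -3 0.04;0.12 0.107 0 0 0 -4 0.04;0.1255 0.111 0.02 0 0 -4 0.04';python3 -m jog '0 0 0.01 0 0 0 0.04; 0 0 0.02 0 0 0 0.04; 0 0 0.02 0 0 0 0.04; 0 0 0.02 0 0 0 0.04'
python3 - <<'E'
from h import *
o=status.get_obs();print(o['eef_pos'],o['tool_rot'],o['contact_force'])
c=shot('wrist','w9')
cv2.imwrite('pics/w9b.png',cv2.resize(c['image'][:,:,::-1],(800,600),interpolation=cv2.INTER_CUBIC))
c=shot('scene','s9');cv2.imwrite('pics/s9b.png',cv2.resize(c['image'][220:340,150:300,::-1],None,fx=5,fy=5,interpolation=cv2.INTER_CUBIC))
c=shot('top','t9');cv2.imwrite('pics/t9b.png',cv2.resize(c['image'][160:250,120:260,::-1],None,fx=5.5,fy=5.5,interpolation=cv2.INTER_CUBIC))
E
```

```text
t: 10.8
eef_pos: [0.4998, -0.178, 0.1138]
tool_rot: [0.001, 0.639, 0.769, 0.003]
contact_force: [0.6, -0.1, -4.7]
gripper_width: 0.571
t: 11.2
eef_pos: [0.4945, -0.1848, 0.0929]
tool_rot: [-0.0, 0.643, 0.766, -0.0]
contact_force: [0.1, 0.8, -5.6]
gripper_width: 0.57
[ 0.4944759  -0.18480859  0.09286528] [-4.78203035e-04  6.42801438e-01  7.66032556e-01 -4.52482974e-04] [ 0.11820296  0.81658628 -5.58723755]
```

View pics/w9b.png

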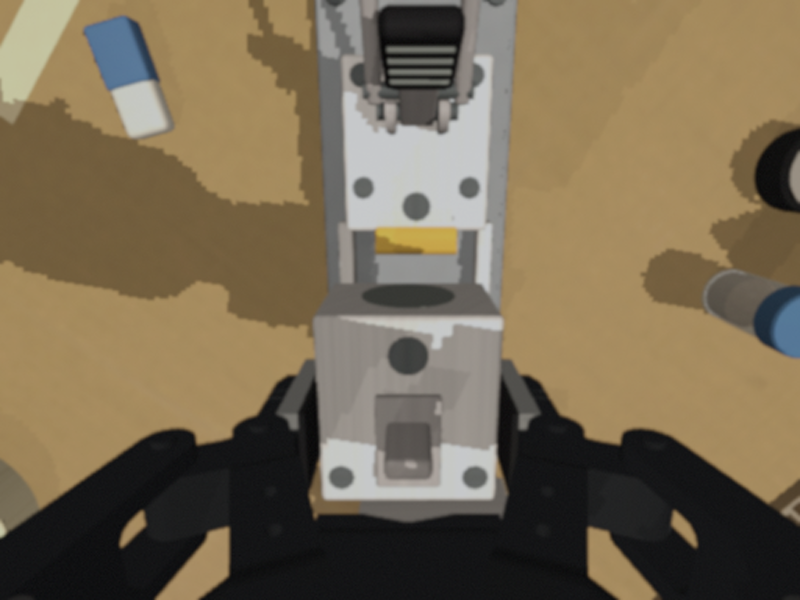

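View pics/s9b.png

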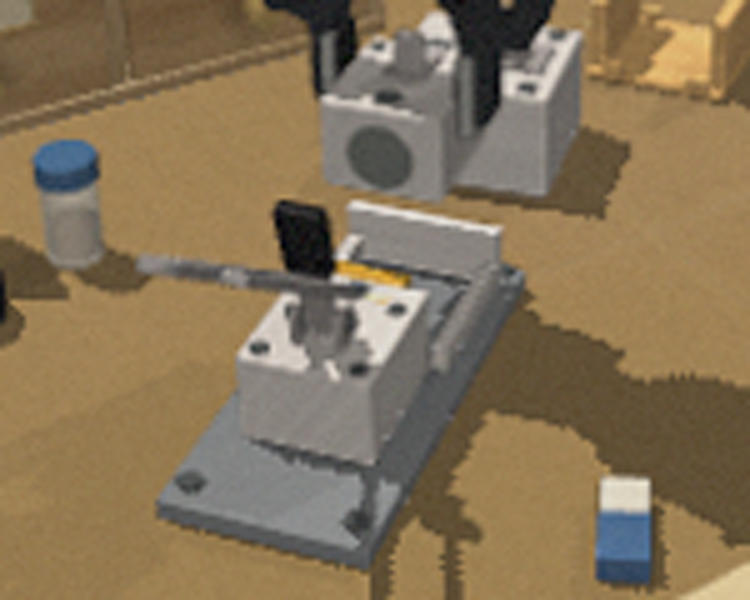

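View pics/t9b.png

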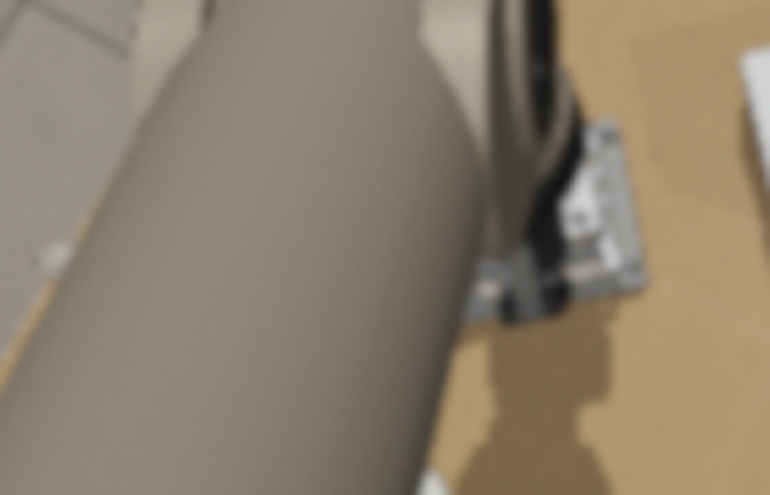

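```bash
python3 - <<'E'
from h import *
c=load('w9');i=c['image'][:,:,::-1]
cv2.imwrite('pics/w9c.png',cv2.resize(i[20:220,195:330],None,fx=4,fy=4,interpolation=cv2.INTER_CUBIC)[0:600])
px=lambda a:(np.array(a)+.5)/1.5625-.5
u=px([(348,229),(489,229),(343,57),(490,55),(376,254),(458,253)])
m=np.array([(0,-27,48),(0,27,48),(-62,-27,48),(-62,27,48),(10,-16,45),(10,16,45)])/1e3
p,r=fit([(c,m,u)],[.49,-.14,-1.4]);print('mould',p,np.degrees(p[2]),r.round(2).tolist())
z=.0929-.0147+.038
u=px([(316,317),(502,317),(496,499),(324,499)])
m=np.array([(-28,-25,0),(-28,25,0),(28,25,0),(28,-25,0)])/1e3+[0,0,z]
h,r=fit([(c,m,u)],[.5,-.18,-1.4]);print('half',h,np.degrees(h[2]),r.round(2).tolist())
d=h[:2]-p[:2];e=np.array([np.cos(p[2]),np.sin(p[2])]);print('half in mould x,y',d@e,d@[-e[1],e[0]])
# scene camera check of mould
s=load('s9');q=lambda a:(np.array(a)+.5)/5-.5+[150,220]
u=q([(240,357),(372,392),(428,293),(158,512),(370,560),(524,275),(350,203),(500,230)])
m=np.array([(-62,27,48),(-62,-27,48),(0,-27,48),(-104,42,10),(-104,-42,10),(78,-42,10),(68,27.5,36),(68,-27.5,36)])/1e3
p2,r=fit([(s,m,u)],[.49,-.14,-1.4]);print('mould scene',p2,np.degrees(p2[2]),r.round(2).tolist())
E
```

```text
mould [ 0.49244924 -0.14285927 -1.3892049 ] -79.59557755172496 [[0.02, 1.09], [-0.95, 0.43], [-1.43, -1.67], [2.62, -1.24], [0.98, 0.4], [-0.14, 0.67]]
half [ 0.4964436  -0.18406727 -1.3945252 ] -79.90040854914517 [[-1.88, -0.58], [2.78, -0.79], [0.3, 1.18], [-0.38, 1.31]]
half in mould x,y 0.041251804630860096 -0.0035132788832623243
mould scene [ 0.48790711 -0.13973839 -1.37829391] -78.9704242072379 [[-0.96, 1.32], [0.07, -0.01], [0.33, 0.49], [-0.4, -0.81], [0.64, -0.3], [0.19, -0.57], [2.6, 0.72], [-2.95, -0.37]]
```

View pics/w9c.png

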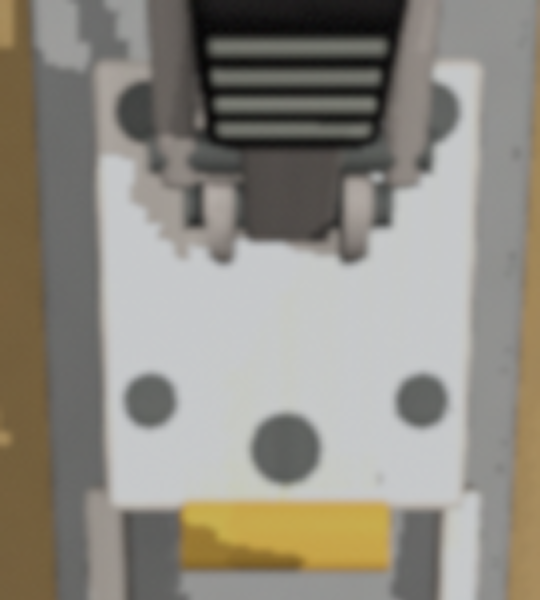

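```bash
python3 -m jog '0 0.002 0.01 0 0 0 0.04; 0 0.002 0.02 0 0 0 0.04;0 0.002 0.03 0 0 0 0.04;0 0.002 0.037 0 0 0 0.04;0 0.002 0.037 0 0 0 0.04';python3 -m jog '0 0 0 0 0 0 0.04; 0 0 0 0 0 0 0.04'
python3 - <<'E'
from h import *
o=status.get_obs();print(o['eef_pos'],o['tool_rot'],o['contact_force'])
c=shot('wrist','w10')
cv2.imwrite('pics/w10b.png',cv2.resize(c['image'][100:330,160:370,::-1],None,fx=2.6,fy=2.6,interpolation=cv2.INTER_CUBIC))
c=shot('scene','s10');cv2.imwrite('pics/s10b.png',cv2.resize(c['image'][220:340,150:300,::-1],None,fx=5,fy=5,interpolation=cv2.INTER_CUBIC))
E
```

```text
t: 11.85
eef_pos: [0.4963, -0.1829, 0.0548]
tool_rot: [-0.001, 0.642, 0.767, -0.001]
contact_force: [-0.6, -0.8, -4.5]
gripper_width: 0.571
t: 12.05
eef_pos: [0.4977, -0.1834, 0.0566]
tool_rot: [0.0, 0.642, 0.767, 0.0]
contact_force: [0.1, 0.3, -4.4]
gripper_width: 0.574
[ 0.49771238 -0.18336353  0.05658125] [3.01771876e-04 6.41989477e-01 7.66713376e-01 1.39334987e-04] [ 0.1324159   0.3229061  -4.40425279]
```

View pics/w10b.png

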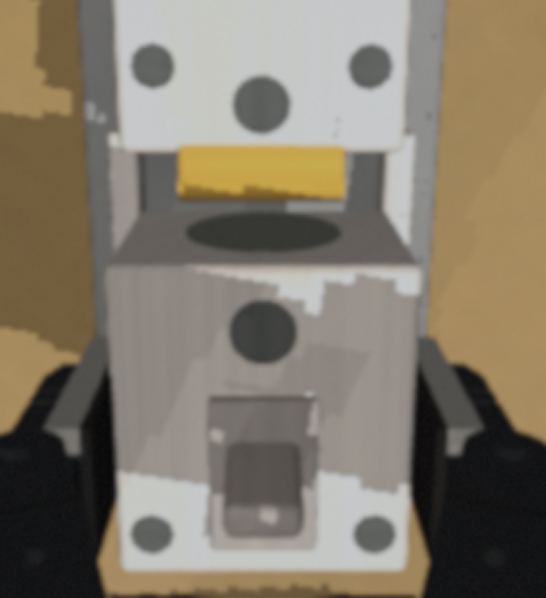

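View pics/s10b.png

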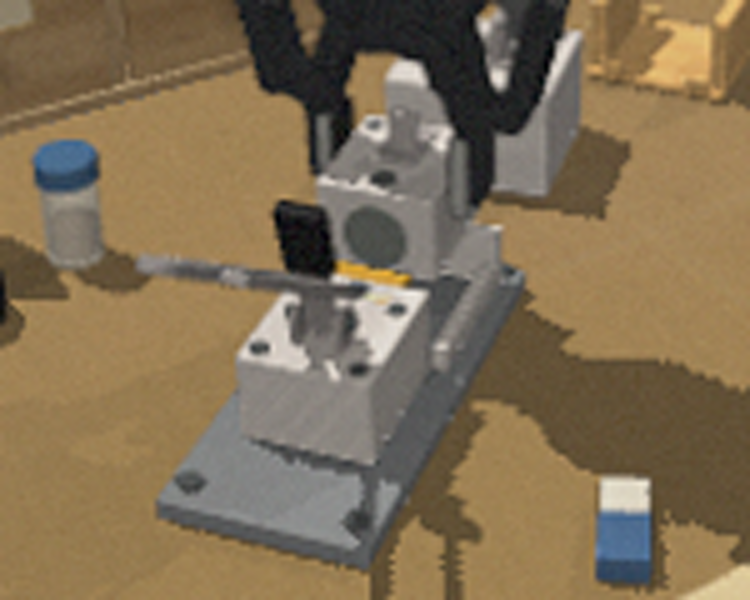

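```bash
python3 -m jog '0.003 0 0 0 0 0 0.04; 0.006 0 0 0 0 0 0.04;0.008 0 0 0 0 0 0.04;0.01 0 0 0 0 0 0.04;0.01 0 0 0 0 0 0.04';python3 -m jog '0 0 0 0 0 0 0.04; 0 0 0 0 0 0 0.04; 0 0 0 0 0 0 0.04'
python3 - <<'E'
from h import *
o=status.get_obs();print(o['eef_pos'],o['tool_rot'],o['contact_force'])
c=shot('wrist','w11')
cv2.imwrite('pics/w11b.png',cv2.resize(c['image'][100:330,160:370,::-1],None,fx=2.6,fy=2.6,interpolation=cv2.INTER_CUBIC))
c=shot('scene','s11');cv2.imwrite('pics/s11b.png',cv2.resize(c['image'][220:340,150:300,::-1],None,fx=5,fy=5,interpolation=cv2.INTER_CUBIC))
E
```

```text
t: 12.65
eef_pos: [0.496, -0.1746, 0.0568]
tool_rot: [0.001, 0.642, 0.767, -0.0]
contact_force: [0.3, -5.3, -3.5]
gripper_width: 0.579
t: 12.95
eef_pos: [0.496, -0.1749, 0.0567]
tool_rot: [0.001, 0.642, 0.766, -0.0]
contact_force: [0.9, -5.6, -2.7]
gripper_width: 0.574
[ 0.4960331  -0.17487853  0.05673451] [ 1.02184660e-03  6.42398361e-01  7.66370162e-01 -2.77162762e-04] [ 0.93644835 -5.57423945 -2.72376901]
```

View pics/w11b.png

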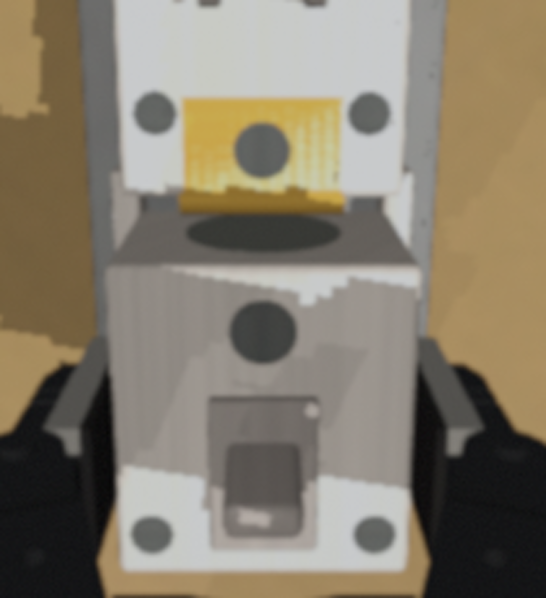

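View pics/s11b.png

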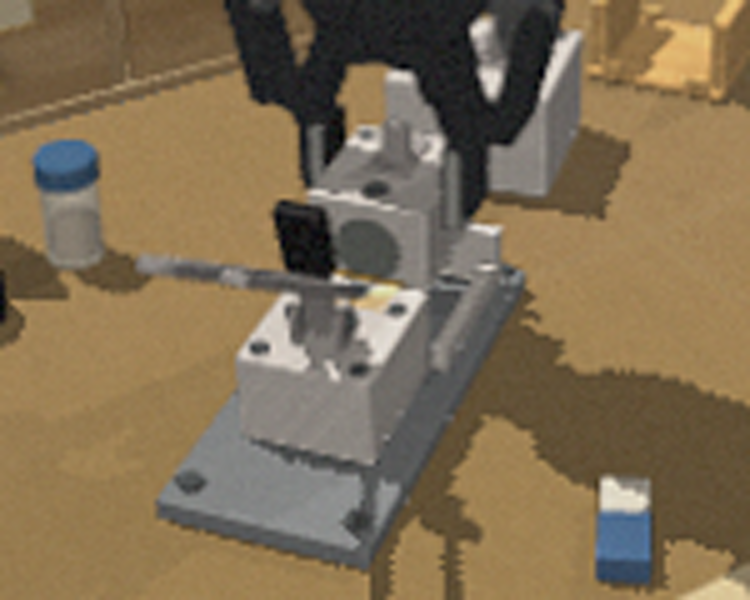

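```bash
python3 -m jog '0.001 0 0.004 0 0 0 0.04; 0.001 0 0.008 0 0 0 0.04;0.001 0 0.012 0 0 0 0.04;0.001 0 0.012 0 0 0 0.04';python3 -m jog '0 0 0.004 0 0 0 0.04; 0 0 0.008 0 0 0 0.04;0 0 0.008 0 0 0 0.04'
```

```text
t: 13.45
eef_pos: [0.4962, -0.174, 0.0444]
tool_rot: [0.001, 0.642, 0.766, -0.0]
contact_force: [3.4, -5.4, -7.7]
gripper_width: 0.576
t: 13.75
eef_pos: [0.4962, -0.174, 0.0364]
tool_rot: [0.001, 0.643, 0.766, -0.0]
contact_force: [2.5, -6.2, -7.6]
gripper_width: 0.578
```

```bash
python3 -m jog '0 0 0.002 0 0 0 0.04; 0 0 0.004 0 0 0 0.04;0 0 0.006 0 0 0 0.04;0 0 0.006 0 0 0 0.04';python3 -m jog '0 0 0.002 0 0 0 0.04; 0 0 0.004 0 0 0 0.04;0 0 0.004 0 0 0 0.04'
```

```text
t: 14.15
eef_pos: [0.4962, -0.1741, 0.0307]
tool_rot: [0.001, 0.643, 0.766, -0.0]
contact_force: [2.2, -5.7, -5.7]
gripper_width: 0.572
t: 14.45
eef_pos: [0.4963, -0.1741, 0.0267]
tool_rot: [0.001, 0.643, 0.766, -0.0]
contact_force: [2.5, -5.8, -4.5]
gripper_width: 0.574
```

```bash
python3 -m jog '0 0 0.001 0 0 0 0.04; 0 0 0.002 0 0 0 0.04;0 0 0.002 0 0 0 0.04';python3 -m jog '0 0 0.001 0 0 0 0.04; 0 0 0.001 0 0 0 0.04;0 0 0.001 0 0 0 0.04'
python3 - <<'E'
from h import *
c=shot('wrist','w12')
cv2.imwrite('pics/w12b.png',cv2.resize(c['image'][100:330,160:370,::-1],None,fx=2.6,fy=2.6,interpolation=cv2.INTER_CUBIC))
c=shot('scene','s12');cv2.imwrite('pics/s12b.png',cv2.resize(c['image'][220:340,150:300,::-1],None,fx=5,fy=5,interpolation=cv2.INTER_CUBIC))
E
```

```text
t: 14.75
eef_pos: [0.4963, -0.1741, 0.0248]
tool_rot: [0.001, 0.643, 0.766, -0.0]
contact_force: [2.1, -5.3, -4.4]
gripper_width: 0.572
t: 15.05
eef_pos: [0.4964, -0.1741, 0.0247]
tool_rot: [0.001, 0.643, 0.766, -0.0]
contact_force: [-1.6, -4.8, 7.3]
gripper_width: 0.573
```

View pics/w12b.png

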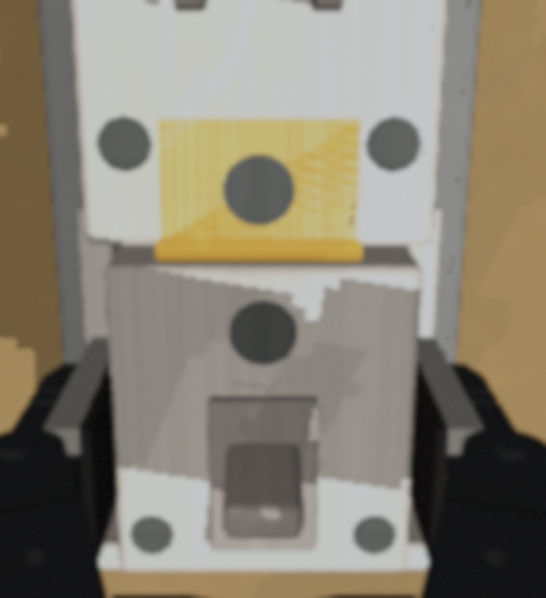

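View pics/s12b.png

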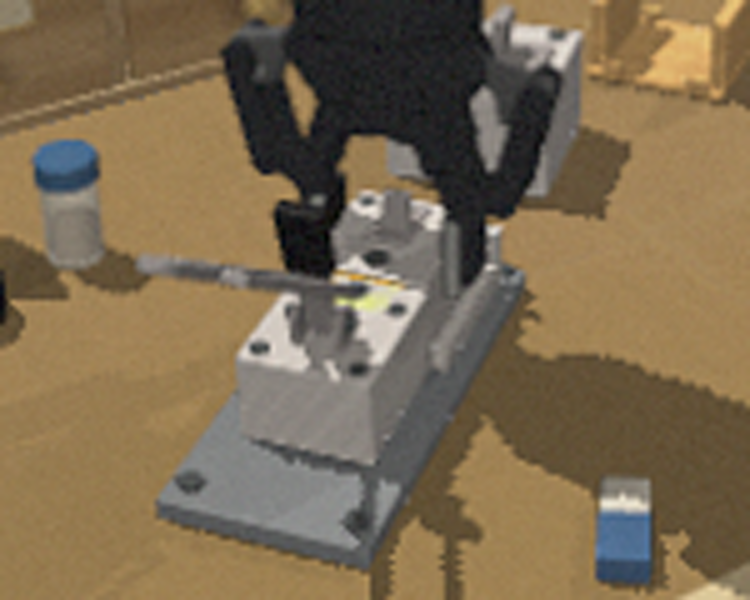

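```bash
python3 -m jog '0 0 0 0 0 0 0.075; 0 0 0 0 0 0 0.085; 0 0 0 0 0 0 0.085; 0 0 0 0 0 0 0.085; 0 0 0 0 0 0 0.085';python3 -m jog '0 0 -0.04 0 0 0 0.085; 0 0 -0.08 0 0 0 0.085; 0 0 -0.12 0 0 0 0.085; 0 0 -0.16 0 0 0 0.085; 0 0 -0.16 0 0 0 0.085'
python3 - <<'E'
from h import *
o=status.get_obs();print(o['eef_pos'],o['tool_rot'],o['contact_force'])
c=shot('wrist','w13')
cv2.imwrite('pics/w13b.png',cv2.resize(c['image'][:,:,::-1],(800,600),interpolation=cv2.INTER_CUBIC))
c=shot('scene','s13');cv2.imwrite('pics/s13b.png',cv2.resize(c['image'][220:340,150:300,::-1],None,fx=5,fy=5,interpolation=cv2.INTER_CUBIC))
E
```

```text
t: 15.65
eef_pos: [0.4955, -0.1722, 0.0232]
tool_rot: [-0.0, 0.642, 0.767, 0.0]
contact_force: [0.4, 0.5, -0.1]
gripper_width: 0.996
t: 16.15
eef_pos: [0.4989, -0.173, 0.1887]
tool_rot: [0.005, 0.642, 0.767, 0.002]
contact_force: [0.6, 0.1, 1.0]
gripper_width: 0.993
[ 0.4988843  -0.17300892  0.18870817] [0.00454795 0.64202157 0.76667077 0.00188498] [0.56412278 0.07810076 1.03983509]
```

View pics/w13b.png

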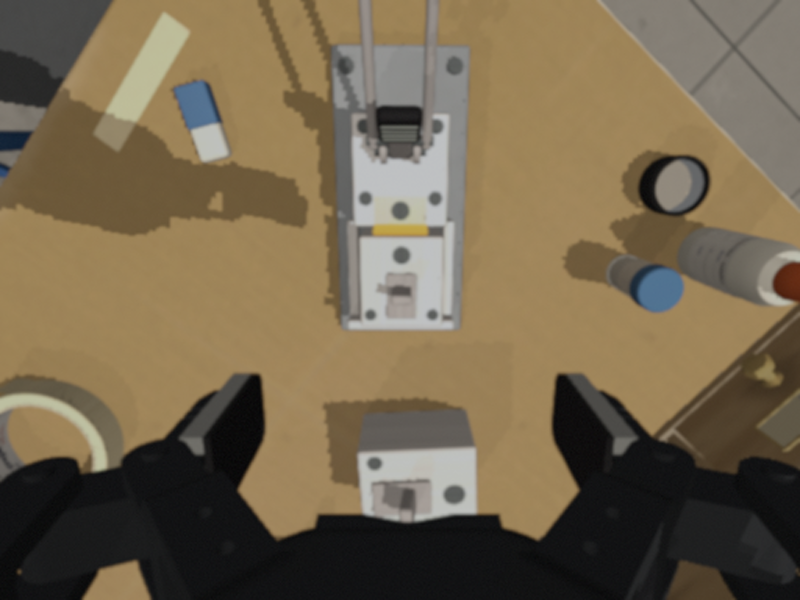

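View pics/s13b.png

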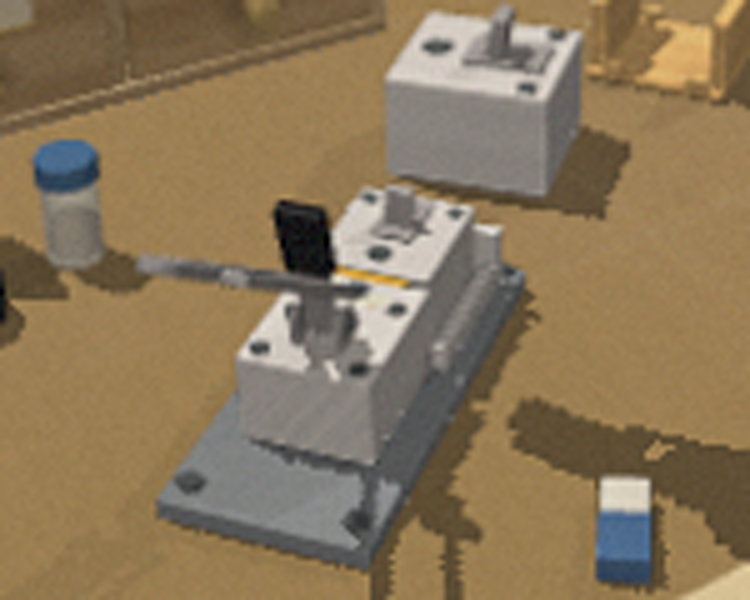

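```bash
cat >> h.py <<'E'
M=np.array([.4885,-.1425,np.radians(-79.7)])
def inplane(c,u,v,y=0.):
    # mould x,z of ray at mould y
    p,d=ray(c,u,v);e=np.array([np.cos(M[2]),np.sin(M[2])]);n=np.array([-e[1],e[0]])
    t=(y-(p[:2]-M[:2])@n)/(d[:2]@n);q=p+t*d
    return np.array([(q[:2]-M[:2])@e,q[2]])*1e3
E
python3 - <<'E'
from h import *
c=load('s13');q=lambda u,v:((u+.5)/5-.5+150,(v+.5)/5-.5+220)
for n,u,v in [('tabend',138,263),('tabmid',180,269),('bar?',235,277),('griptop',303,204),('gripbot',312,273),('loopnear',370,290)]:
    print(n,inplane(c,*q(u,v)).round(1))
c=load('top0')
for z in (.06,.09,.12):
  for n,u,v in [('tabend',40/6.4+120,207/6.4+175),('bar',155/6.4+120,200/6.4+175),('griptop',378/6.4+120,172/6.4+175)]:
    P=atz(c,u,v,z);e=np.array([np.cos(M[2]),np.sin(M[2])]);print(z,n,(P[:2]-M[:2])@e,(P[:2]-M[:2])@[-e[1],e[0]])
E
```

```text
tabend [-169.1  166.5]
tabmid [-145.   148.5]
bar? [-109.7  122. ]
griptop [-54.7 116.6]
gripbot [-50.3  84.3]
loopnear [ 2.6 41.1]
0.06 tabend -0.19697919889650262 0.02103204859715495
0.06 bar -0.15083043755238812 0.014140404937053255
0.06 griptop -0.0611676224043692 0.006550272000499608
0.09 tabend -0.1858992931924624 0.01520997063798776
0.09 bar -0.14129207163161372 0.008548533435539848
0.09 griptop -0.05462432704680296 0.0012119390889979327
0.12 tabend -0.1748193874884221 0.009387892678820509
0.12 bar -0.13175370571083928 0.0029566619340264284
0.12 griptop -0.048081031689236754 -0.004126393822503845
```

```bash
python3 -m jog '0.02 0 -0.03 0 0 0 0.085; 0.05 0 -0.06 0 0 0 0.085; 0.08 -0.001 -0.06 0 0 0 0.085; 0.11 -0.001 -0.06 0 0 0 0.085; 0.12 -0.001 -0.06 0 0 0 0.085';python3 -m jog '0 0 0 0 0 0 0.085; 0 0 0 0 0 0 0.085; 0 0 0 0 0 0 0.085'
python3 - <<'E'
from h import *
o=status.get_obs();print(o['eef_pos'],o['tool_rot'],o['contact_force'])
c=shot('wrist','w14')
cv2.imwrite('pics/w14b.png',cv2.resize(c['image'][:,:,::-1],(800,600),interpolation=cv2.INTER_CUBIC))
E
```

```text
t: 16.75
eef_pos: [0.472, -0.0515, 0.242]
tool_rot: [-0.001, 0.64, 0.768, -0.0]
contact_force: [-0.2, -0.1, -0.5]
gripper_width: 0.999
t: 17.05
eef_pos: [0.4733, -0.0561, 0.2427]
tool_rot: [-0.0, 0.643, 0.766, -0.0]
contact_force: [0.6, -0.8, 0.1]
gripper_width: 0.991
[ 0.47332301 -0.0561488   0.24269902] [-3.48581755e-04  6.42869303e-01  7.65975717e-01 -3.73346470e-04] [ 0.56402837 -0.75516942  0.079386  ]
```

View pics/w14b.png

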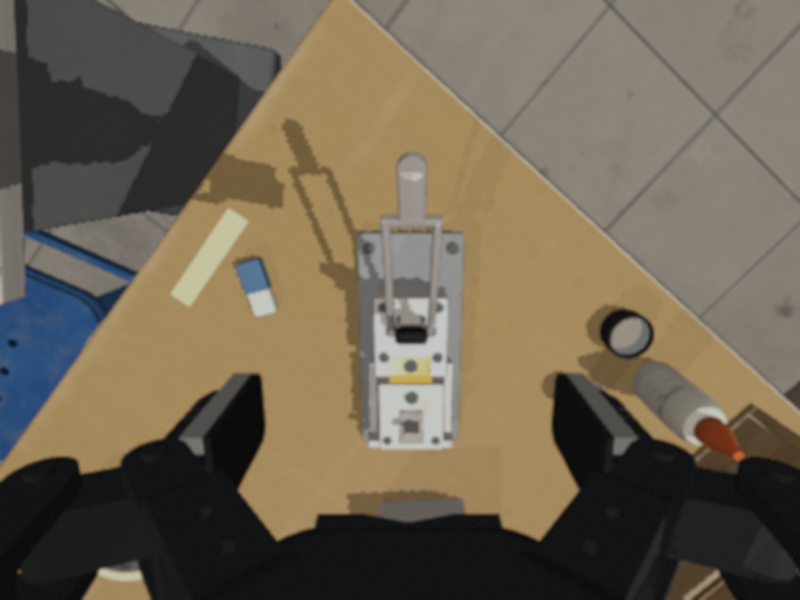

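```bash
python3 - <<'E'
from h import *
w=load('w14');s=load('s13')
pw=lambda a:(np.array(a,float)+.5)/1.5625-.5
ps=lambda a:(np.array(a,float)+.5)/5-.5+[150,220]
mw,r=fit([(w,np.array([(-104,-42,10),(-104,42,10),(-62,-27,48),(-62,27,48),(0,-27,48),(0,27,48)])/1e3,pw([(358,233),(463,234),(375,298),(447,299),(376,376),(446,376)]))],M);print(mw,np.degrees(mw[2]),r.round(1).tolist())
ms=np.array([.48790711,-.13973839,-1.37829391])
def pts(l,ph):
    a=np.radians(80)+l; piv=np.array([-42,58.]);d=np.array([np.cos(a),np.sin(a)])
    pin=piv+18*d; e=np.array([np.cos(ph),np.sin(ph)])
    P=[pin+140.2*e,pin+97.2*e,piv+58*d]
    return np.array([(x,0,z) for x,z in P])/1e3
uw=pw([(412,153),(412,223),(410,337)]);us=ps([(138,263),(235,277),(303,204)])
def f(x):
    P=pts(*x); a=(proj(w,T2(mw,P))-uw); b=proj(s,T2(ms,P))-us; b[1]*=0.2
    return np.concatenate([a.ravel(),b.ravel()])
r=least_squares(f,[.4,2.5]);print(r.x,np.degrees(r.x),f(r.x).round(1).reshape(-1,2).tolist());print(pts(*r.x)*1e3)
E
```

```text
[ 0.49211587 -0.14311784 -1.39956093] -80.18893454710468 [[-0.7, -0.1], [1.4, -0.6], [-0.8, 0.0], [0.9, -0.5], [-0.6, 0.6], [0.2, 0.8]]
[0.4173766  2.51213609] [ 23.91391793 143.93479547] [[0.8, 0.6], [0.3, 1.2], [1.0, 0.4], [3.9, 2.6], [-0.9, 0.2], [-0.4, 2.4]]
[[-159.65867572    0.          158.00836529]
 [-124.89973102    0.          132.69402621]
 [ -55.94690247    0.          114.2981697 ]]
```

```bash
python3 -m jog '0.03 0.001 0 0 0 0 0.06; 0.061 0.002 0.02 0 0 0 0.05; 0.061 0.002 0.05 0 0 0 0.05; 0.061 0.002 0.08 0 0 0 0.05; 0.061 0.002 0.08 0 0 0 0.05' 20;python3 -m jog '0 0 0 0 0 0 0.05; 0 0 0 0 0 0 0.05'
python3 - <<'E'
from h import *
o=status.get_obs();print(o['eef_pos'],o['tool_rot'],o['contact_force'])
c=shot('wrist','w15')
cv2.imwrite('pics/w15b.png',cv2.resize(c['image'][:,:,::-1],(800,600),interpolation=cv2.INTER_CUBIC))
c=shot('scene','s15');cv2.imwrite('pics/s15b.png',cv2.resize(c['image'][180:330,90:280,::-1],None,fx=4,fy=4,interpolation=cv2.INTER_CUBIC))
E
```

```text
t: 17.6
eef_pos: [0.462, 0.0048, 0.1601]
tool_rot: [-0.003, 0.642, 0.766, -0.002]
contact_force: [-0.9, -1.1, 0.1]
gripper_width: 0.586
t: 17.8
eef_pos: [0.4658, 0.0056, 0.1647]
tool_rot: [0.001, 0.642, 0.766, 0.001]
contact_force: [0.3, 0.4, 0.7]
gripper_width: 0.589
[0.46580206 0.00555086 0.16467473] [8.21543912e-04 6.42404363e-01 7.66365073e-01 7.30735025e-04] [0.32871125 0.39636796 0.74525594]
```

View pics/w15b.png

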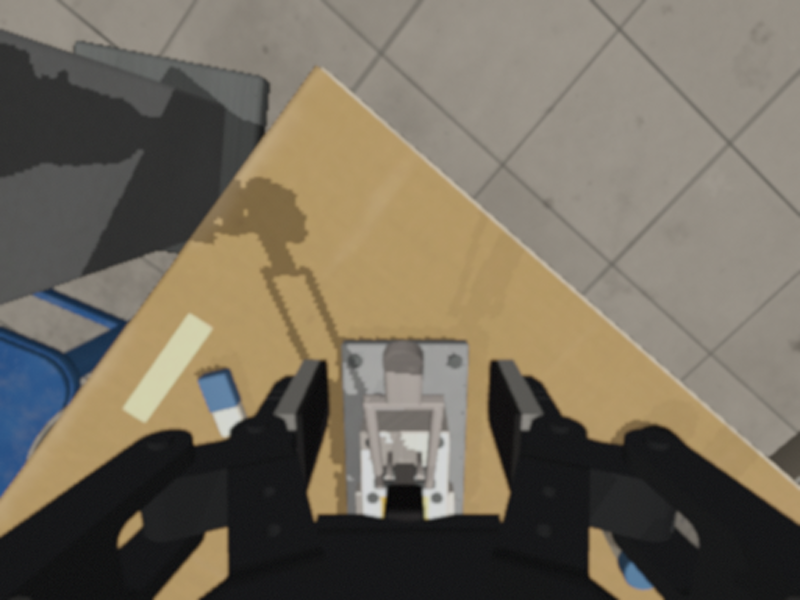

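View pics/s15b.png

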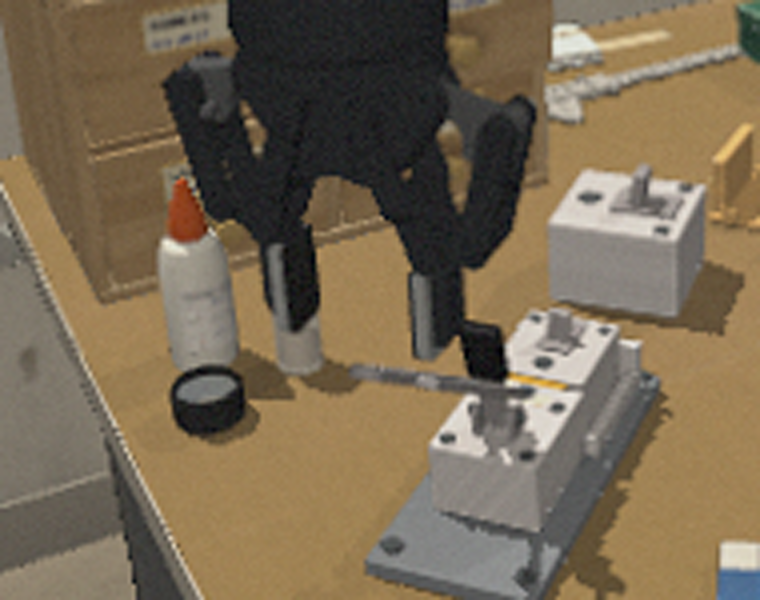

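```bash
python3 -m jog '0 -0.0015 0.01 0 0 0 0.05; 0 -0.0015 0.02 0 0 0 0.05; 0 -0.0015 0.027 0 0 0 0.05; 0 -0.0015 0.027 0 0 0 0.03; 0 -0.0015 0.027 0 0 0 0.02' 20;python3 -m jog '0 0 0 0 0 0 0.005; 0 0 0 0 0 0 0.005;0 0 0 0 0 0 0.005;0 0 0 0 0 0 0.005;0 0 0 0 0 0 0.005' 20
python3 - <<'E'
from h import *
o=status.get_obs();print(o['eef_pos'],o['gripper_width'])
c=shot('wrist','w16')
cv2.imwrite('pics/w16b.png',cv2.resize(c['image'][:,:,::-1],(800,600),interpolation=cv2.INTER_CUBIC))
c=shot('scene','s16');cv2.imwrite('pics/s16b.png',cv2.resize(c['image'][180:330,90:280,::-1],None,fx=4,fy=4,interpolation=cv2.INTER_CUBIC))
E
```

```text
t: 18.4
eef_pos: [0.4629, 0.0057, 0.1359]
tool_rot: [-0.0, 0.642, 0.767, -0.0]
contact_force: [-0.1, -0.0, -0.2]
gripper_width: 0.256
t: 18.9
eef_pos: [0.4635, 0.0057, 0.1365]
tool_rot: [0.0, 0.642, 0.767, 0.0]
contact_force: [2.1, -0.6, -0.4]
gripper_width: 0.154
[0.46353388 0.00569988 0.13652492] 0.15430041010762943
```

View pics/w16b.png

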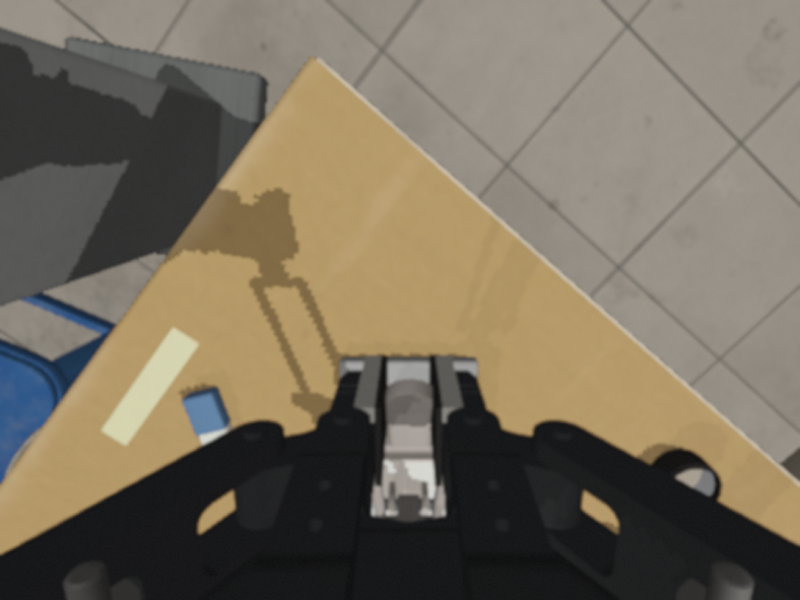

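View pics/s16b.png

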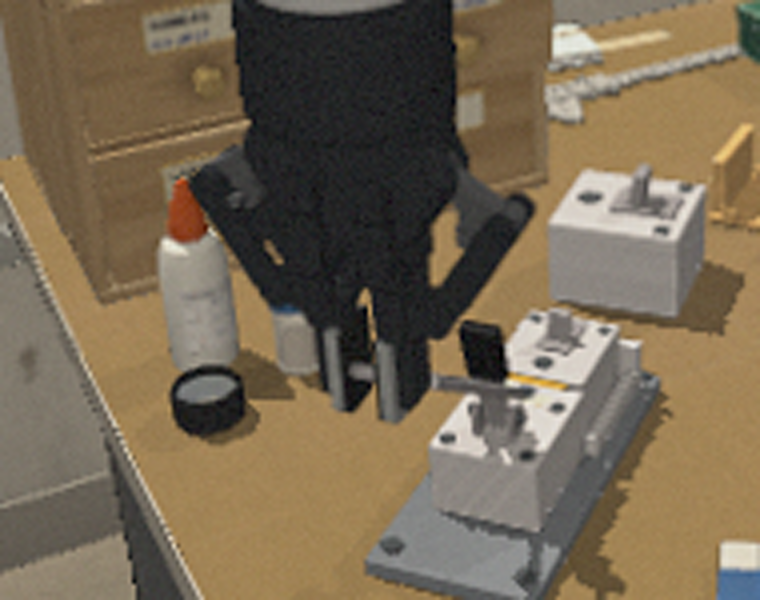

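```bash
python3 - <<'E'
import numpy as np
ph=np.radians(np.r_[143.9,np.arange(138,-12,-6),-12]);r=.1293
x=-r*np.cos(ph);z=-r*np.sin(ph)
n=len(ph)
for k in range(0,n-1,5):
    print('; '.join('%.4f 0 %.4f 0 0 0 0.005'%(x[j]-x[k],z[j]-z[k]) for j in range(k+1,min(k+6,n))), np.degrees(ph[min(k+5,n-1)]))
E
```

```text
-0.0084 0 -0.0103 0 0 0 0.005; -0.0180 0 -0.0199 0 0 0 0.005; -0.0285 0 -0.0284 0 0 0 0.005; -0.0398 0 -0.0358 0 0 0 0.005; -0.0519 0 -0.0419 0 0 0 0.005 114.00000000000001
-0.0126 0 -0.0049 0 0 0 0.005; -0.0257 0 -0.0084 0 0 0 0.005; -0.0391 0 -0.0105 0 0 0 0.005; -0.0526 0 -0.0112 0 0 0 0.005; -0.0661 0 -0.0105 0 0 0 0.005 84.0
-0.0134 0 0.0021 0 0 0 0.005; -0.0264 0 0.0056 0 0 0 0.005; -0.0391 0 0.0105 0 0 0 0.005; -0.0511 0 0.0166 0 0 0 0.005; -0.0625 0 0.0240 0 0 0 0.005 54.0
-0.0105 0 0.0085 0 0 0 0.005; -0.0201 0 0.0181 0 0 0 0.005; -0.0286 0 0.0286 0 0 0 0.005; -0.0360 0 0.0400 0 0 0 0.005; -0.0421 0 0.0520 0 0 0 0.005 24.000000000000004
-0.0049 0 0.0126 0 0 0 0.005; -0.0084 0 0.0257 0 0 0 0.005; -0.0105 0 0.0391 0 0 0 0.005; -0.0112 0 0.0526 0 0 0 0.005; -0.0105 0 0.0661 0 0 0 0.005 -6.000000000000001
0.0021 0 0.0134 0 0 0 0.005 -12.000000000000002
```

```bash
python3 -m jog '-0.0085 0 -0.0105 0 0 0 0.005; -0.018 0 -0.02 0 0 0 0.005; -0.0285 0 -0.0285 0 0 0 0.005; -0.04 0 -0.036 0 0 0 0.005; -0.052 0 -0.042 0 0 0 0.005'
python3 - <<'E'
from h import *
o=status.get_obs();print(o['eef_pos'],o['gripper_width'])
c=shot('wrist','w17')
cv2.imwrite('pics/w17b.png',cv2.resize(c['image'][:,:,::-1],(640,480),interpolation=cv2.INTER_CUBIC))
c=shot('scene','s17');cv2.imwrite('pics/s17b.png',cv2.resize(c['image'][180:330,90:280,::-1],None,fx=4,fy=4,interpolation=cv2.INTER_CUBIC))
E
```

```text
t: 19.5
eef_pos: [0.4725, -0.0455, 0.1786]
tool_rot: [0.0, 0.642, 0.767, 0.0]
contact_force: [3.0, 0.4, -3.6]
gripper_width: 0.156
[ 0.47246211 -0.04553511  0.17864703] 0.15632797780112373
```

View pics/w17b.png

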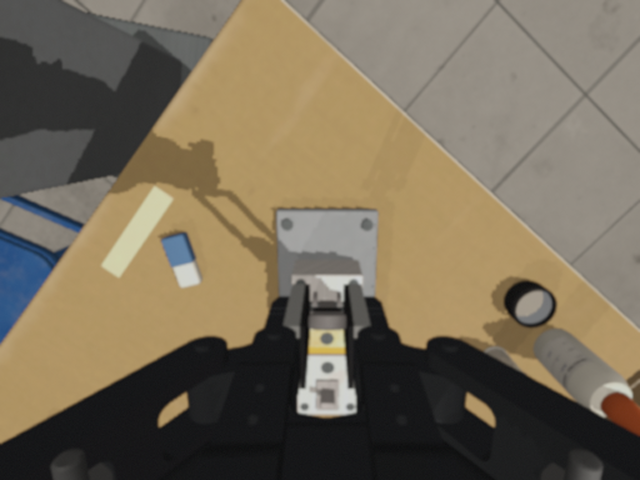

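View pics/s17b.png

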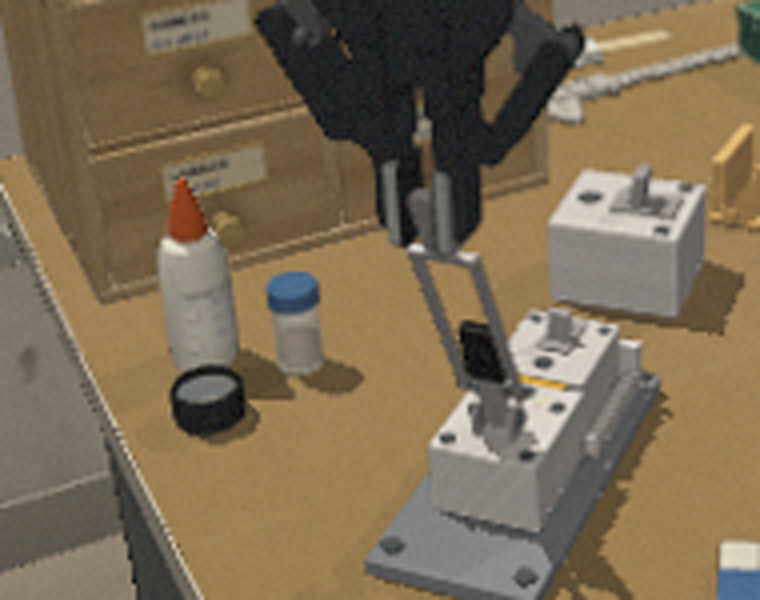

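```bash
python3 -m jog '-0.0125 0 -0.005 0 0 0 0.005; -0.0255 0 -0.0085 0 0 0 0.005; -0.039 0 -0.0105 0 0 0 0.005; -0.0525 0 -0.011 0 0 0 0.005; -0.066 0 -0.0105 0 0 0 0.005'
python3 -m jog '-0.0135 0 0.002 0 0 0 0.005; -0.0265 0 0.0055 0 0 0 0.005; -0.039 0 0.0105 0 0 0 0.005; -0.051 0 0.0165 0 0 0 0.005; -0.0625 0 0.024 0 0 0 0.005'
python3 - <<'E'
from h import *
o=status.get_obs();print(o['eef_pos'],o['gripper_width'])
c=shot('scene','s18');cv2.imwrite('pics/s18b.png',cv2.resize(c['image'][180:330,120:310,::-1],None,fx=4,fy=4,interpolation=cv2.INTER_CUBIC))
E
```

```text
t: 20.1
eef_pos: [0.4842, -0.1116, 0.1889]
tool_rot: [0.0, 0.642, 0.767, 0.0]
contact_force: [2.3, 1.9, -1.2]
gripper_width: 0.154
t: 20.6
eef_pos: [0.4951, -0.1734, 0.1643]
tool_rot: [0.0, 0.642, 0.767, -0.0]
contact_force: [1.8, 0.7, 2.2]
gripper_width: 0.15
[ 0.49509962 -0.17344874  0.16433536] 0.14978906339909326
```

View pics/s18b.png

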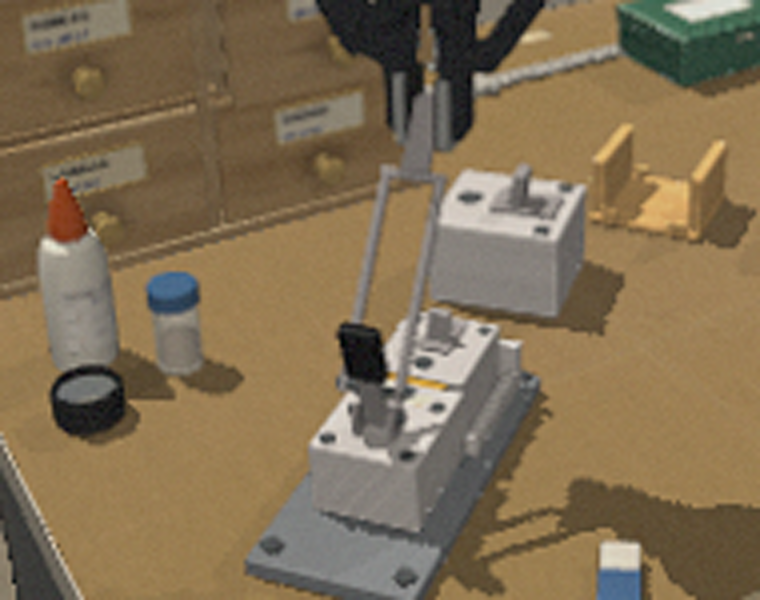

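```bash
python3 -m jog '-0.0105 0 0.0085 0 0 0 0.005; -0.02 0 0.018 0 0 0 0.005; -0.0285 0 0.0285 0 0 0 0.005; -0.036 0 0.04 0 0 0 0.005; -0.042 0 0.052 0 0 0 0.005'
python3 -m jog '-0.005 0 0.0125 0 0 0 0.005; -0.0085 0 0.0255 0 0 0 0.005; -0.0105 0 0.039 0 0 0 0.005; -0.011 0 0.0525 0 0 0 0.005'
python3 - <<'E'
from h import *
o=status.get_obs();print(o['eef_pos'],o['gripper_width'])
c=shot('scene','s19');cv2.imwrite('pics/s19b.png',cv2.resize(c['image'][180:330,120:310,::-1],None,fx=4,fy=4,interpolation=cv2.INTER_CUBIC))
c=shot('wrist','w19')
cv2.imwrite('pics/w19b.png',cv2.resize(c['image'][:,:,::-1],(800,600),interpolation=cv2.INTER_CUBIC))
E
```

```text
t: 21.15
eef_pos: [0.5022, -0.2141, 0.1116]
tool_rot: [-0.0, 0.642, 0.767, -0.0]
contact_force: [1.8, -0.6, 1.6]
gripper_width: 0.159
t: 21.55
eef_pos: [0.5041, -0.2244, 0.0591]
tool_rot: [-0.0, 0.642, 0.767, -0.0]
contact_force: [2.7, -0.6, 0.7]
gripper_width: 0.154
[ 0.50406674 -0.22438736  0.05907302] 0.15374140187149882
```

View pics/s19b.png

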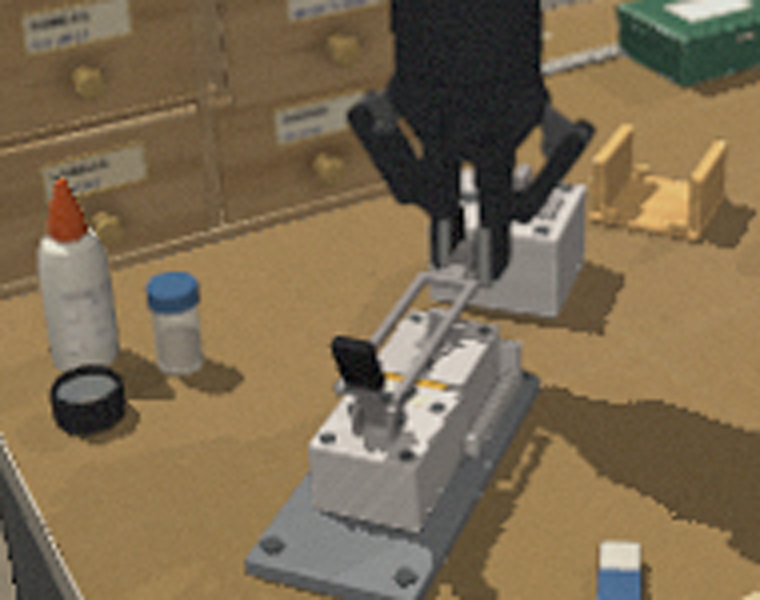

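View pics/w19b.png

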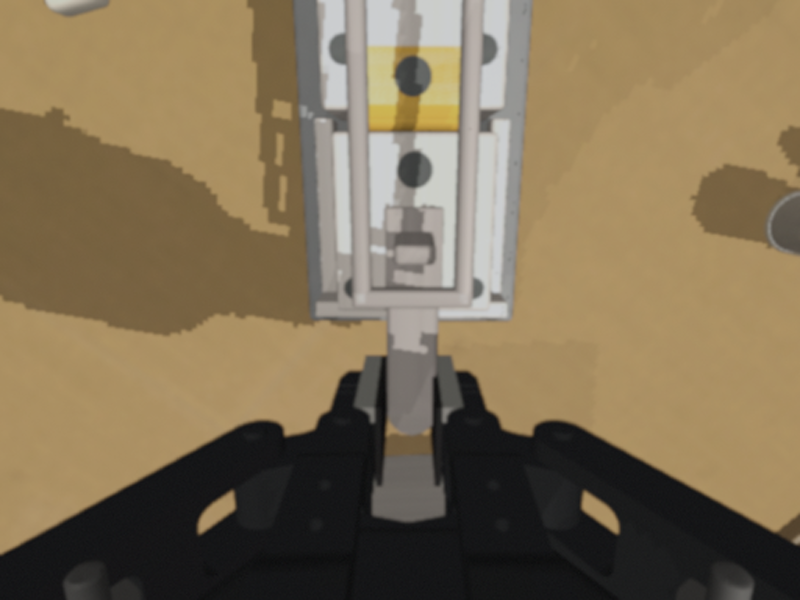

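```bash
python3 -m jog '0.0005 0 0.01 0 0 0 0.005; 0.0015 0 0.019 0 0 0 0.005; 0.0015 0 0.019 0 0 0 0.005'
python3 - <<'E'
from h import *
o=status.get_obs();print(o['eef_pos'],o['gripper_width'])
c=shot('scene','s20');cv2.imwrite('pics/s20b.png',cv2.resize(c['image'][180:330,120:310,::-1],None,fx=4,fy=4,interpolation=cv2.INTER_CUBIC))
c=shot('wrist','w20')
cv2.imwrite('pics/w20b.png',cv2.resize(c['image'][:,:,::-1],(800,600),interpolation=cv2.INTER_CUBIC))
E
```

```text
t: 21.95
eef_pos: [0.5036, -0.2222, 0.0403]
tool_rot: [-0.0, 0.642, 0.767, 0.0]
contact_force: [2.8, 0.2, 0.6]
gripper_width: 0.152
[ 0.50361471 -0.2221896   0.04031484] 0.15215429577354936
```

View pics/s20b.png

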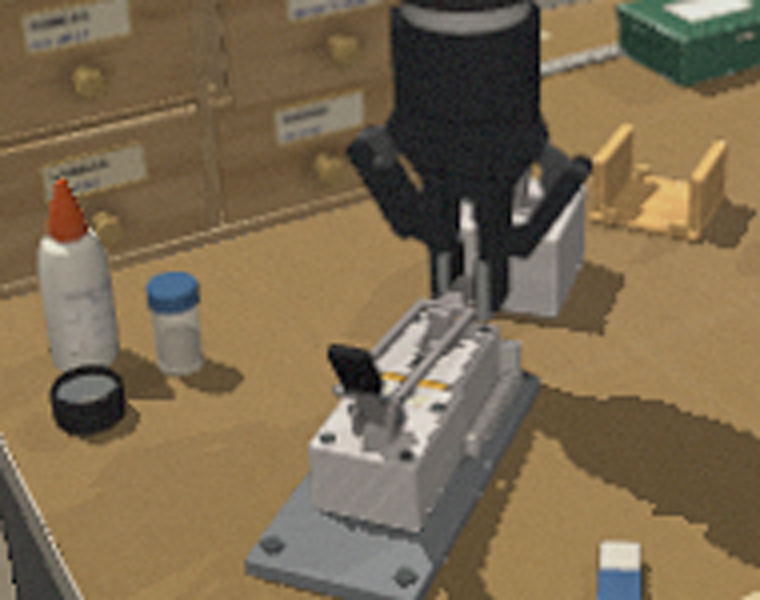

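View pics/w20b.png

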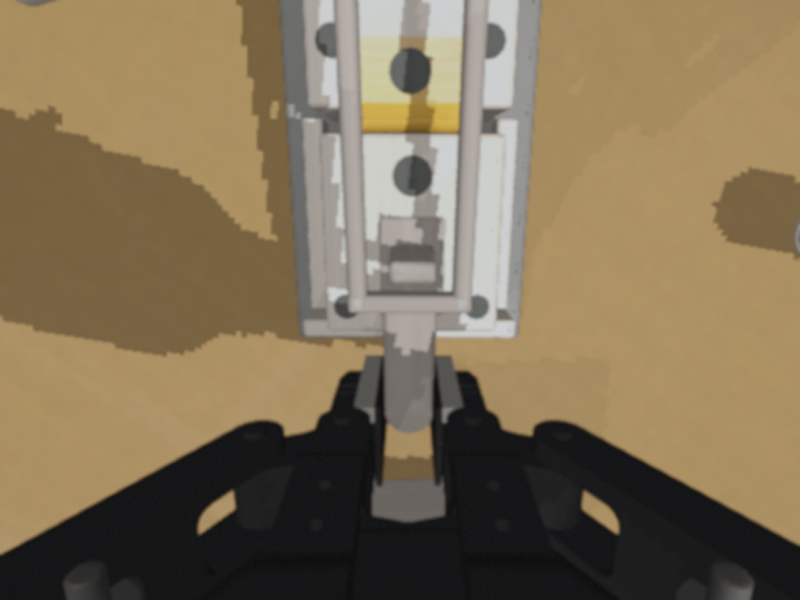

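```bash
python3 -m jog '0 0 0 0 0 0 0.02; 0 0 0 0 0 0 0.05; 0 0 0 0 0 0 0.05; 0 0 0 0 0 0 0.05';python3 -m jog '0 0 -0.03 0 0 0 0.05; 0 0 -0.07 0 0 0 0.05; 0 0 -0.11 0 0 0 0.05; 0 0 -0.15 0 0 0 0.05; 0 0 -0.15 0 0 0 0.05'
python3 - <<'E'
from h import *
o=status.get_obs();print(o['eef_pos'],o['gripper_width'],o['q'])
c=shot('scene','s21');cv2.imwrite('pics/s21b.png',cv2.resize(c['image'][220:340,150:300,::-1],None,fx=5,fy=5,interpolation=cv2.INTER_CUBIC))
c=shot('wrist','w21')
cv2.imwrite('pics/w21b.png',cv2.resize(c['image'][:,:,::-1],(800,600),interpolation=cv2.INTER_CUBIC))
E
```

```text
t: 22.45
eef_pos: [0.5036, -0.2229, 0.0414]
tool_rot: [-0.0, 0.642, 0.767, -0.0]
contact_force: [-0.5, -1.0, -0.8]
gripper_width: 0.587
t: 22.95
eef_pos: [0.5072, -0.2237, 0.1971]
tool_rot: [0.005, 0.642, 0.767, 0.001]
contact_force: [1.9, 0.8, -0.9]
gripper_width: 0.589
[ 0.50720086 -0.22374656  0.19708182] 0.5885150589955664 [ 0.65279157  0.34493266 -0.43105026  1.86648993  0.17570961  0.956881
  0.32015001]
```

View pics/s21b.png

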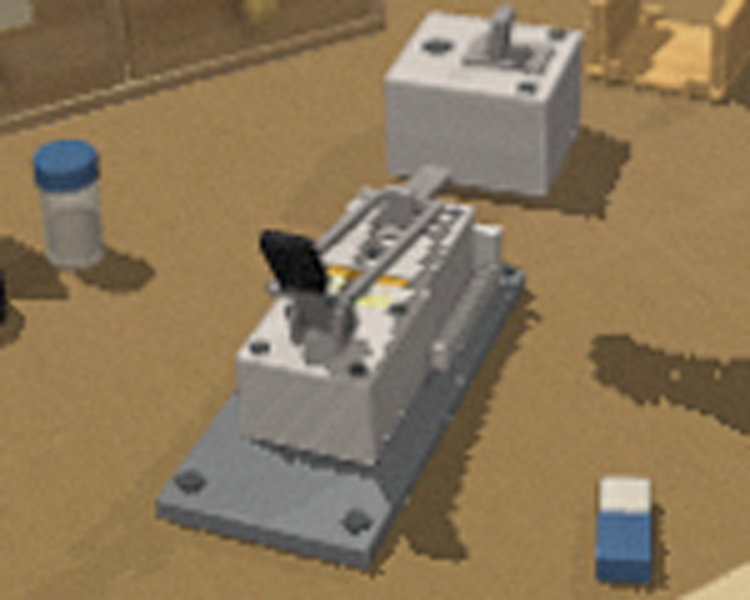

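View pics/w21b.png

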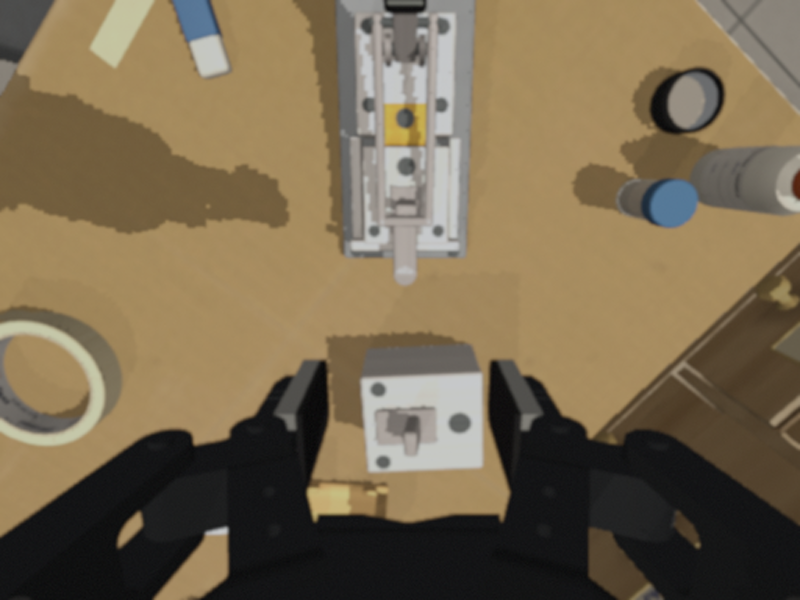

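```bash
python3 - <<'E'
from h import *
M[:]=[.4895,-.1415,np.radians(-79.4)]
c=load('s21');q=lambda u,v:((u+.5)/5-.5+150,(v+.5)/5-.5+220)
for n,u,v in [('griptop',281,237),('gripbot',310,290)]:
    print(n,inplane(c,*q(u,v)).round(1))
cv2.imwrite('pics/s21c.png',cv2.resize(c['image'][245:300,195:255,::-1],None,fx=10,fy=10,interpolation=cv2.INTER_CUBIC))
c=load('w21');cv2.imwrite('pics/w21c.png',cv2.resize(c['image'][60:200,210:310,::-1],None,fx=5,fy=5,interpolation=cv2.INTER_CUBIC)[100:])
E
```

```text
griptop [-71.4 113.7]
gripbot [-50.1  77. ]
```

View pics/s21c.png

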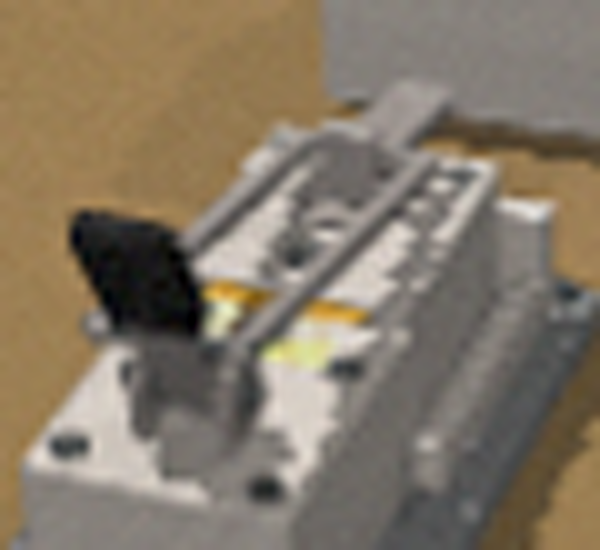

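View pics/w21c.png

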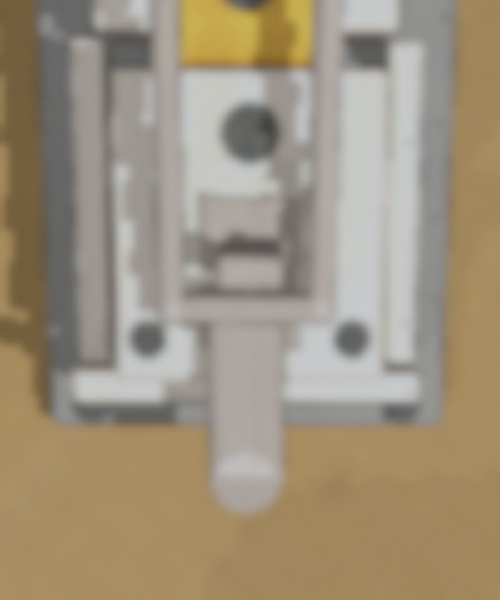

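```bash
cat >> h.py <<'E'
def mt(p):
    e=np.array([.1805,-.9836]);n=np.array([.9836,.1805]);d=np.asarray(p[:2])-[.4906,-.1426]
    return np.array([d@e,d@n,p[2]])*1e3
E
python3 - <<'E'
from h import *
o=status.get_obs();print(o['eef_pos'],mt(o['eef_pos']),o['tool_rot'])
P=[]
for th in np.r_[np.arange(114,186,6)]:
    a=np.radians(th);d=np.array([np.cos(a),np.sin(a)]);n=np.array([np.sin(a),-np.cos(a)])
    C=np.array([-42,58])+45*d+4*n; P.append(C+[11,0]);print(th,P[-1].round(1))
E
```

```text
[ 0.50418379 -0.22307068  0.1922279 ] [ 81.60283553  -1.16394499 192.22789628] [1.07690575e-03 6.42093886e-01 7.66625246e-01 1.21368375e-04]
114 [-45.6 100.7]
120 [-50.  99.]
126 [-54.2  96.8]
132 [-58.1  94.1]
138 [-61.8  91.1]
144 [-65.1  87.7]
150 [-68.  84.]
156 [-70.5  80. ]
162 [-72.6  75.7]
168 [-74.2  71.3]
174 [-75.3  66.7]
180 [-76.  62.]
```

```bash
python3 -m jog '0.03 0.001 0 0 0 0 0; 0.06 0.001 0 0 0 0 0; 0.09 0.001 0 0 0 0 0; 0.117 0.001 0.03 0 0 0 0; 0.117 0.001 0.06 0 0 0 0';python3 -m jog '0 0 0 0 0 0 0;0 0 0 0 0 0 0;0 0 0 0 0 0 0'
python3 - <<'E'
from h import *
o=status.get_obs();print(o['eef_pos'],mt(o['eef_pos']),o['gripper_width'])
c=shot('scene','s22');cv2.imwrite('pics/s22b.png',cv2.resize(c['image'][200:320,130:300,::-1],None,fx=4.5,fy=4.5,interpolation=cv2.INTER_CUBIC))
c=shot('wrist','w22')
cv2.imwrite('pics/w22b.png',cv2.resize(c['image'][:,:,::-1],(800,600),interpolation=cv2.INTER_CUBIC))
E
```

```text
t: 23.55
eef_pos: [0.4834, -0.1033, 0.1301]
tool_rot: [-0.001, 0.64, 0.768, 0.0]
contact_force: [0.4, -0.8, 0.2]
gripper_width: 0.0
t: 23.85
eef_pos: [0.4849, -0.1081, 0.132]
tool_rot: [0.0, 0.642, 0.766, 0.0]
contact_force: [0.1, -0.1, 0.7]
gripper_width: -0.004
[ 0.48494906 -0.10813037  0.13204121] [-34.92432216   0.663508   132.04121212] -0.00410474558849484
```

View pics/s22b.png

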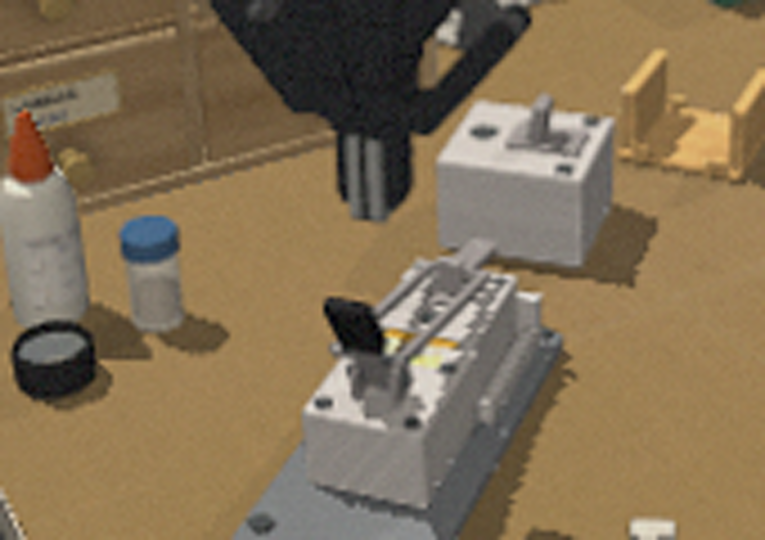

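View pics/w22b.png

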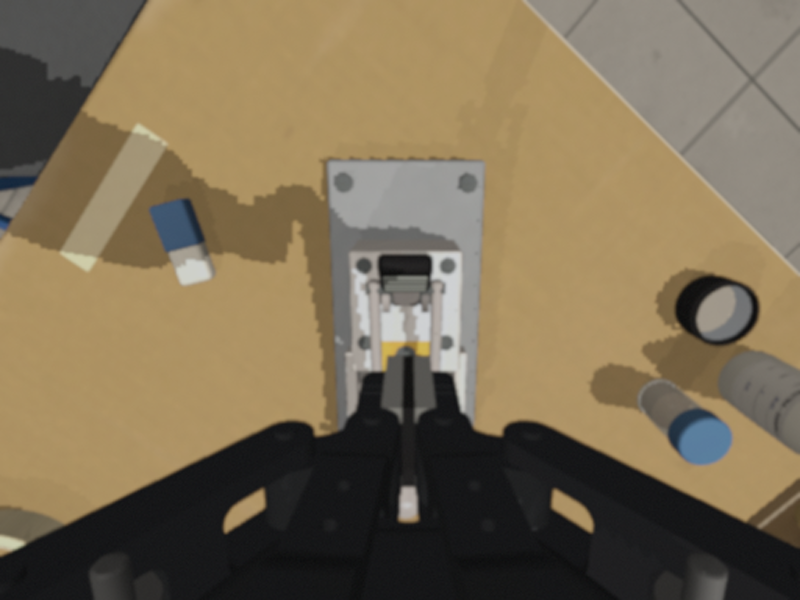

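```bash
python3 -m jog '0 0 0.015 0 0 0 0; 0 0 0.03 0 0 0 0; 0 0 0.033 0 0 0 0;0.01 0 0.033 0 0 0 0;0.01 0 0.033 0 0 0 0';python3 -m jog '0.006 0 0 0 0 0 0; 0.012 0 0 0 0 0 0; 0.012 0 0 0 0 0 0'
python3 - <<'E'
from h import *
o=status.get_obs();print(mt(o['eef_pos']),o['contact_force'])
c=shot('wrist','w23')
cv2.imwrite('pics/w23b.png',cv2.resize(c['image'][100:330,160:370,::-1],None,fx=2.6,fy=2.6,interpolation=cv2.INTER_CUBIC))
c=shot('scene','s23');cv2.imwrite('pics/s23b.png',cv2.resize(c['image'][200:320,130:300,::-1],None,fx=4.5,fy=4.5,interpolation=cv2.INTER_CUBIC))
E
```

```text
t: 24.45
eef_pos: [0.4829, -0.096, 0.0992]
tool_rot: [0.0, 0.641, 0.767, 0.001]
contact_force: [0.6, 0.4, 0.4]
gripper_width: -0.003
t: 24.75
eef_pos: [0.4806, -0.0847, 0.0987]
tool_rot: [0.0, 0.641, 0.767, 0.0]
contact_force: [0.9, -0.3, 0.3]
gripper_width: -0.001
[-58.78125342   0.61322912  98.71391854] [ 0.93627811 -0.33117151  0.28200711]
```

View pics/w23b.png

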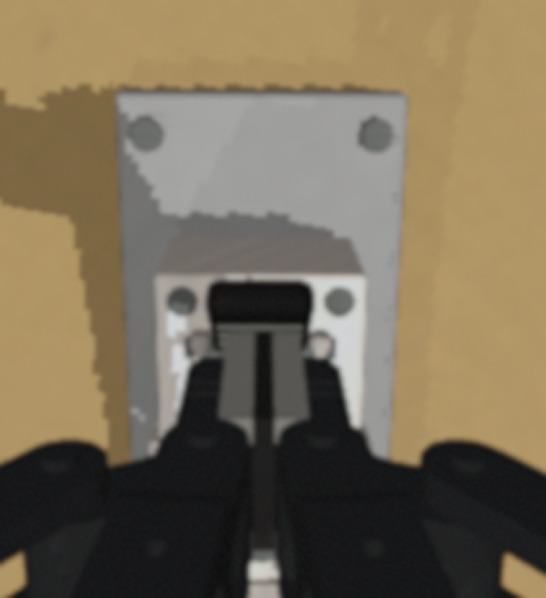

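View pics/s23b.png

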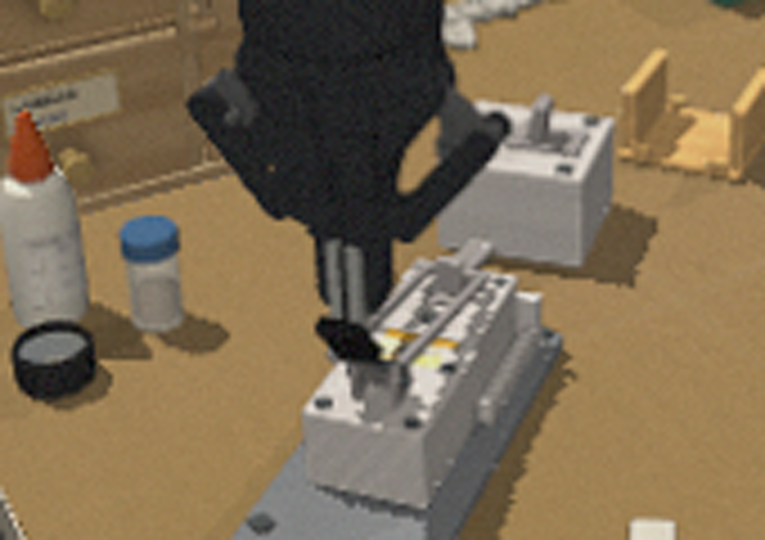

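```bash
python3 -m jog '0.005 0 0.0055 0 0 0 0; 0.0085 0 0.0095 0 0 0 0; 0.012 0 0.013 0 0 0 0;0.0155 0 0.017 0 0 0 0;0.0155 0 0.017 0 0 0 0'
python3 - <<'E'
from h import *
o=status.get_obs();print(mt(o['eef_pos']),o['contact_force'])
c=shot('wrist','w24')
cv2.imwrite('pics/w24b.png',cv2.resize(c['image'][100:330,160:370,::-1],None,fx=2.6,fy=2.6,interpolation=cv2.INTER_CUBIC))
c=shot('scene','s24');cv2.imwrite('pics/s24b.png',cv2.resize(c['image'][200:320,130:300,::-1],None,fx=4.5,fy=4.5,interpolation=cv2.INTER_CUBIC))
E
```

```text
t: 25.35
eef_pos: [0.4771, -0.0698, 0.0806]
tool_rot: [-0.001, 0.642, 0.767, -0.0]
contact_force: [-0.1, -1.1, -0.4]
gripper_width: 0.001
[-74.00814319  -0.17865439  80.56897009] [-0.09472881 -1.1492932  -0.43556471]
```

View pics/s24b.png

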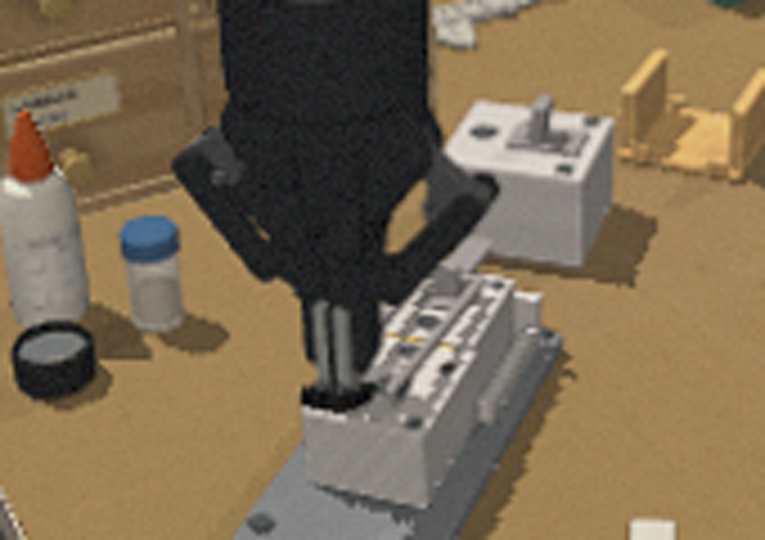

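View pics/w24b.png

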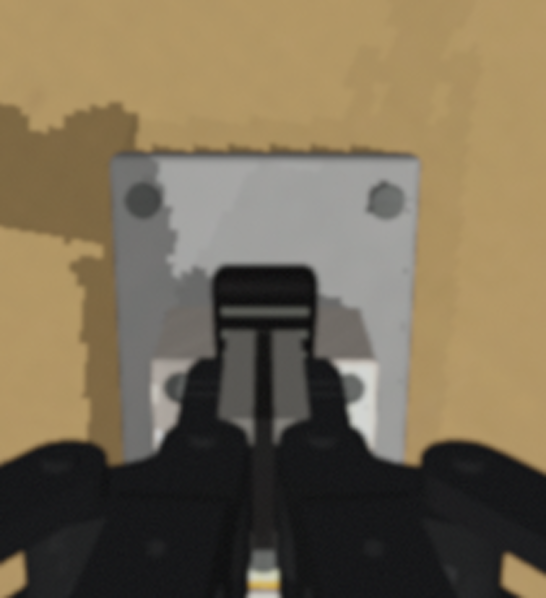

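```bash
python3 -m jog '0.0035 0 0.0035 0 0 0 0; 0.006 0 0.008 0 0 0 0; 0.0085 0 0.013 0 0 0 0;0.01 0 0.0185 0 0 0 0;0.01 0 0.0185 0 0 0 0'
python3 - <<'E'
from h import *
o=status.get_obs();print(mt(o['eef_pos']),o['contact_force'])
c=shot('wrist','w25')
cv2.imwrite('pics/w25b.png',cv2.resize(c['image'][100:330,160:370,::-1],None,fx=2.6,fy=2.6,interpolation=cv2.INTER_CUBIC))
c=shot('scene','s25');cv2.imwrite('pics/s25b.png',cv2.resize(c['image'][200:320,130:300,::-1],None,fx=4.5,fy=4.5,interpolation=cv2.INTER_CUBIC))
E
```

```text
t: 25.95
eef_pos: [0.4752, -0.0601, 0.0619]
tool_rot: [-0.001, 0.642, 0.767, -0.0]
contact_force: [-0.5, 0.1, 0.1]
gripper_width: -0.001
[-83.9107965   -0.22505469  61.89866091] [-0.50164713  0.13696064  0.12832869]
```

View pics/s25b.png

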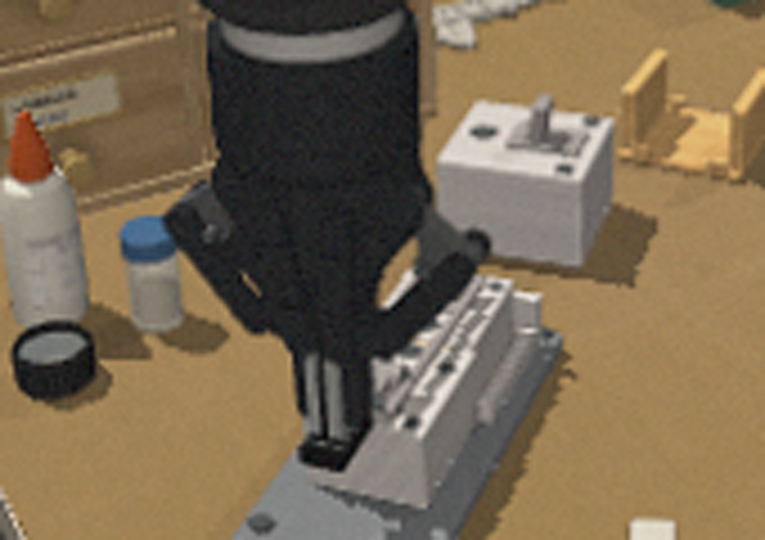

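View pics/w25b.png

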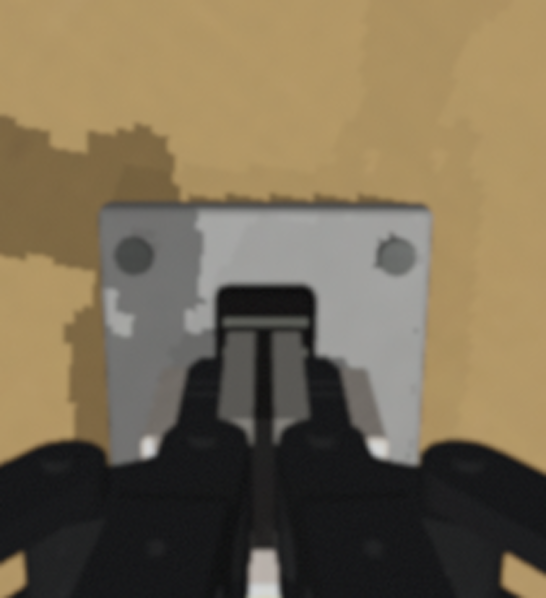

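```bash
python3 -m jog '0.002 0 0.004 0 0 0 0; 0.004 0 0.008 0 0 0 0; 0.004 0 0.011 0 0 0 0;0.004 0 0.0125 0 0 0 0;0.004 0 0.0125 0 0 0 0'; python3 -m jog '0 0 0.001 0 0 0 0;0 0 0.001 0 0 0 0'
```

```text
t: 26.55
eef_pos: [0.4751, -0.0567, 0.05]
tool_rot: [-0.0, 0.642, 0.767, -0.0]
contact_force: [-0.2, 0.5, 0.2]
gripper_width: 0.003
t: 26.75
eef_pos: [0.4753, -0.0568, 0.0493]
tool_rot: [0.0, 0.642, 0.767, -0.0]
contact_force: [0.1, 0.5, 0.3]
gripper_width: 0.004
```

```bash
python3 -m jog '0 0 0.001 0 0 0 0;0 0 0.002 0 0 0 0;0 0 0.002 0 0 0 0'; python3 -m jog '0 0 0.001 0 0 0 0;0 0 0.002 0 0 0 0;0 0 0.002 0 0 0 0'
```

```text
t: 27.05
eef_pos: [0.4756, -0.0569, 0.0483]
tool_rot: [0.0, 0.642, 0.767, -0.0]
contact_force: [-5.1, -0.3, 14.2]
gripper_width: 0.004
t: 27.35
eef_pos: [0.4758, -0.057, 0.0476]
tool_rot: [0.001, 0.642, 0.767, -0.001]
contact_force: [-9.8, 0.1, 32.4]
gripper_width: -0.001
```

```bash
python3 -m jog '0 0 -0.02 0 0 0 0;0 0 -0.06 0 0 0 0;0 0 -0.1 0 0 0 0;0 0 -0.14 0 0 0 0;0 0 -0.17 0 0 0 0'; python3 -m jog '-0.04 0 0 0 0 0 0;-0.04 0 0 0 0 0 0;-0.04 0 0 0 0 0 0'
python3 - <<'E'
from h import *
o=status.get_obs();print(mt(o['eef_pos']),o['contact_force'])
c=shot('wrist','w26')
cv2.imwrite('pics/w26b.png',cv2.resize(c['image'][40:370,140:400,::-1],None,fx=1.8,fy=1.8,interpolation=cv2.INTER_CUBIC))
c=shot('scene','s26');cv2.imwrite('pics/s26b.png',cv2.resize(c['image'][220:340,150:300,::-1],None,fx=5,fy=5,interpolation=cv2.INTER_CUBIC))
E
```

```text
t: 27.85
eef_pos: [0.4758, -0.0566, 0.2179]
tool_rot: [0.001, 0.642, 0.767, 0.001]
contact_force: [0.2, -0.9, -0.1]
gripper_width: 0.001
t: 28.15
eef_pos: [0.482, -0.097, 0.2152]
tool_rot: [-0.0, 0.643, 0.766, -0.0]
contact_force: [-0.4, -0.2, -0.2]
gripper_width: -0.002
[-46.38006557  -0.22974102 215.16116991] [-0.42922339 -0.20877533 -0.17522781]
```

View pics/s26b.png

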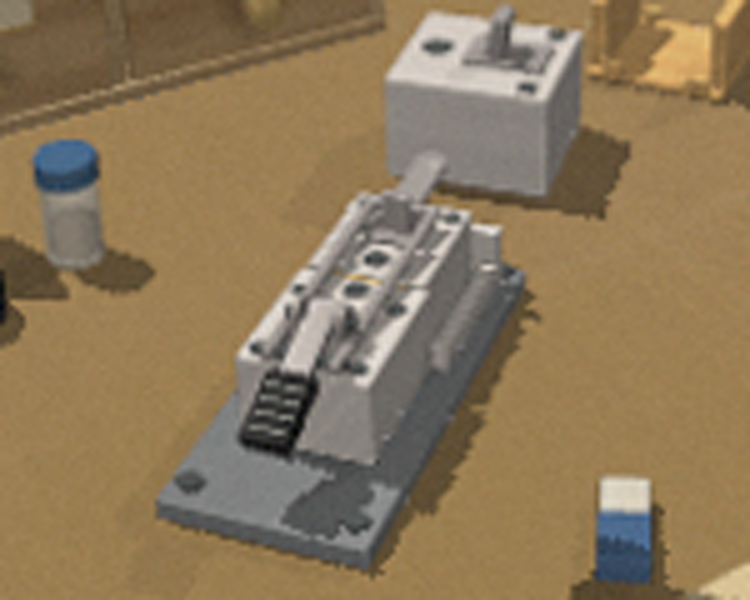

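View pics/w26b.png

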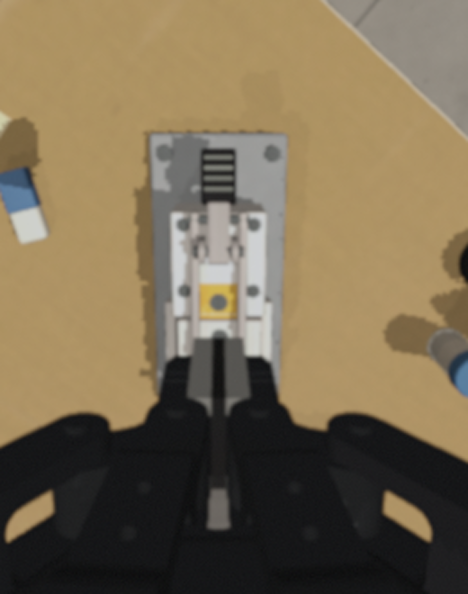

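```bash
python3 -m jog '-0.04 0 0 0 0 0 0;-0.08 0 0 0 0 0 0;-0.12 0 0 0 0 0 0;-0.12 0 0 0 0 0 0;-0.12 0 0 0 0 0 0'
python3 - <<'E'
from h import *
M[:]=[.4895,-.1415,np.radians(-79.4)]
o=status.get_obs();print(mt(o['eef_pos']))
c=shot('wrist','w27');i=c['image'][:,:,::-1]
cv2.imwrite('pics/w27b.png',cv2.resize(i[0:200,200:320],None,fx=5,fy=5,interpolation=cv2.INTER_CUBIC)[380:980])
s=load('s26');q=lambda u,v:((u+.5)/5-.5+150,(v+.5)/5-.5+220)
for n,u,v in [('gripend',265,447),('gripstart',296,375),('post/bar?',0,0)][:2]: print(n,inplane(s,*q(u,v)).round(1))
E
```

```text
t: 28.75
eef_pos: [0.5032, -0.2138, 0.2146]
tool_rot: [-0.001, 0.642, 0.767, 0.0]
contact_force: [-1.1, 0.4, 0.0]
gripper_width: -0.001
[ 72.2858806   -0.49105785 214.59959723]
gripend [-95.1  40. ]
gripstart [-66.2  50.4]
```

View pics/w27b.png

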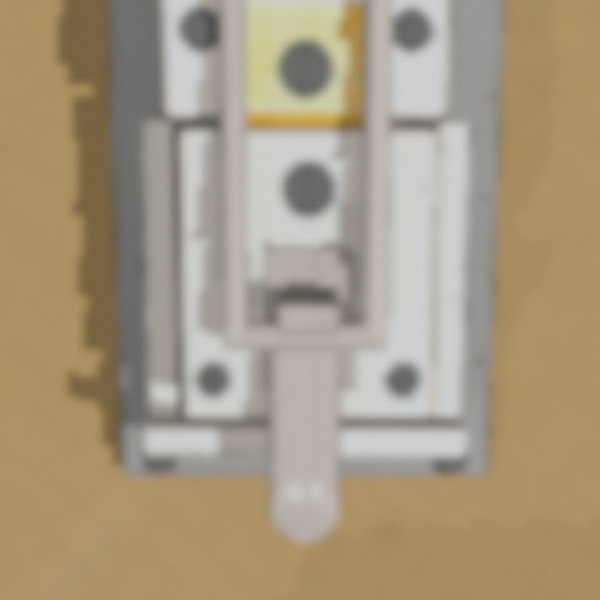

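```bash
python3 -c "
from station import workorder,status
print(workorder.hand_in(),status.get_obs()['t'])"
```

```text
the job is handed in; nothing more can be done
the job is handed in; nothing more can be done
```

The mould is closed and latched, and I handed the job in at about 29 s of the 72 s allowed. No verdict was reported, so the following rests on my own checks.

**What I did**
- Gripped the half across its 56 mm length, lifted it from the stand, stood it upright on the bench and let go.
- Gripped it again across its 50 mm width, pressed the ejector plate back and lowered it into the pocket until it met the base.
- Swung the loop over by its tab and let it drop behind the keeper post.
- Pushed the lever past its toggle point until it met a hard stop, at about 32 N.

**Last checks**
- **Lever:** it points about 20° below level, which is its home position.
- **Crossbar:** it lies against the back of the keeper post.
- **Halves:** the half looks flat in the pocket, with a gap between the parting faces of about 2.4 mm against the 4.5 mm limit.
- **Robot:** the arm was about 0.2 m clear of the mould.
- **Bystanders:** the vial and eraser look unmoved in the pictures. I did not check the sherd at the end.

**Disagreement:** the cameras placed the mould up to about 4 mm apart. I lined up the insertion by comparing the half with the pocket in the same wrist picture rather than by absolute positions.

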